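# Probe the salsa jars and wind the timer

## Task

Get this batch of salsa jars ready for its timed temperature check: stand every tipped jar upright in the wooden lane, and push a thermometer probe fully home, point down, into the port in the lid of every jar in the lane, one probe to a jar. Then, once all the jars are standing with their probes in, wind the timer's key clockwise in several turns until it is fully wound against its stop. Leave the tins in the lane and the salt pot standing where they are.

Things in the scene. Friction and masses are not known exactly. Their poses are not given: they have to be found in the camera images.
- lane: fixed wooden lane on the counter: two rails 10 mm high, 14 mm wide, 180 mm apart inside, with 10 mm end stops, 832 mm long inside; jars stand on the counter between the rails. Origin: middle of the lane at counter height (z = 0); x across the lane, y along it.
- jar_a: square terracotta jar, 105 mm tall: body 56 x 56 x 58 mm, on it a steel lid 46 x 46 x 47 mm with a round 12 mm bore down its middle, 47 mm deep, open at the top (the probe port). About 0.42 kg, balances about 37 mm above its underside. Origin: centre of the underside; z axis towards the port. Starts upright near the middle of the lane. Always there.
- jar_b: square terracotta jar, 105 mm tall: body 56 x 56 x 58 mm, on it a steel lid 46 x 46 x 47 mm with a round 12 mm bore down its middle, 47 mm deep, open at the top (the probe port). About 0.42 kg, balances about 37 mm above its underside. Origin: centre of the underside; z axis towards the port. Starts tipped on its side along the lane, left (+y) of jar_a. May be absent.
- jar_c: square terracotta jar, 105 mm tall: body 56 x 56 x 58 mm, on it a steel lid 46 x 46 x 47 mm with a round 12 mm bore down its middle, 47 mm deep, open at the top (the probe port). About 0.42 kg, balances about 37 mm above its underside. Origin: centre of the underside; z axis towards the port. Starts tipped on its side along the lane, right (-y) of jar_a. May be absent.
- probe_a: thermometer probe, 60 g: steel pin 8 mm in diameter, 46 mm long, with a tapered point, below a round black head 24 mm in diameter, 44 mm tall. Origin: the pin's point; z axis up to the head. Starts in the rack, pin down, head resting on its top. Home in a jar when the underside of its head rests on the lid.
- probe_b: thermometer probe, 60 g: steel pin 8 mm in diameter, 46 mm long, with a tapered point, below a round black head 24 mm in diameter, 44 mm tall. Origin: the pin's point; z axis up to the head. Starts in the rack, pin down, head resting on its top. Home in a jar when the underside of its head rests on the lid.
- probe_c: thermometer probe, 60 g: steel pin 8 mm in diameter, 46 mm long, with a tapered point, below a round black head 24 mm in diameter, 44 mm tall. Origin: the pin's point; z axis up to the head. Starts in the rack, pin down, head resting on its top. Home in a jar when the underside of its head rests on the lid.
- rack: fixed dark wooden probe rack, 60 x 170 mm, 56 mm tall, with three bores of 12 mm diameter, 50 mm deep, along its middle at y = -55, 0 and +55 mm in its frame. Origin: centre of its underside.
- key_grip (a point): middle of the timer key's flat upright wing plate, on the turning axis, 85 mm above the counter. The plate is 60 mm long, 10 mm thick, 36 mm tall (top at 101 mm). The frame turns with the key: x along the plate's length, y across its thickness, z up. The key tops a fixed round white timer, 104 mm in diameter, 55 mm tall.
- key (a joint): turn of the timer's key in rad: 0 unwound, 6.2 fully wound at its stop; grows clockwise seen from above. A weak spring resists, and friction holds the key wherever it is let go (turning takes about 0.1 N m).
- tin_l: low round aluminium tin, 64 mm in diameter and 75 mm tall, standing in the lane near one end; origin: centre of its underside. To be left standing where it is.
- tin_r: low round aluminium tin, 64 mm in diameter and 75 mm tall, standing in the lane near one end; origin: centre of its underside. To be left standing where it is.
- salt: small white salt pot, 44 mm in diameter, 48 mm tall, standing on the counter between rack and timer; origin: centre of its underside. To be left standing where it is.
Not all that is in view belongs to the job. Leave any orange look-alike of the part that bears key_grip alone.

How it is judged:
By the outcome, as a careful person would: the job done as asked, in the order asked, and still so for the second after the job is handed in, with the robot touching nothing.
Of jar_b, jar_c only 1 to 2 are there at a start; the rules pass over those that are not, and their reading is None.
At some moment in a run one of jar_a, jar_b, jar_c may be knocked a few centimetres aside while the robot is not near it.
It also fails if it takes over 210 s, if anything falls off the work surface, if the arm or the gripper's body presses on something with over 40 N, if the wrist force passes 120 N, or if a joint passes its speed limit or range.

## Robot

A 6-joint arm with a two-finger parallel gripper is mounted at the origin on the work surface. World frame = base frame: x ahead of the robot, y to its left, z up, the work surface at z = 0. Lengths are in m, angles in degrees, forces in N, time in s.
With the tool pointing down it reaches from about 0.4 to 0.825 m from the base axis. Payload 7 kg.
Tool frame: the origin (TCP) lies at the very end of the fingers, on their centre line; the grasp point (between the pads) lies 19 mm behind it (ctrl.tcp_to_grasp is the distance from the TCP to the grasp point, in m); z points along the fingers, x is the direction in which the jaws open and shut, and the axes are right-handed (so a half turn about z gives the same grasp; the last joint's range is limited). The gripper opens to 88 mm and grips with 3 to 60 N. Pads are 19 mm wide; open, the fingers measure 130 mm over their backs; the gripper's body (78 mm by 193 mm) begins 47 mm behind the grasp point.
Start: joints at [16.507, 20.546, 0.682, 0, -70.136, -16.507], TCP at [0.675, -0, 0.227] pointing down, gripper open.
Joint ranges: [-176.03, 176.03], [-82.01, 121.73], [-58.28, 71.71], [-173.87, 95.51], [-174.79, -0.11], [-173.66, 173.66]. Speed limits (degrees/s): [136.94, 136.94, 172.46, 180, 180, 180].

## Interface

Orientations are given as [roll, pitch, yaw] about the fixed x, y, z axes, in that order (R = Rz(yaw) Ry(pitch) Rx(roll)).
In Python, from plant import sensors, vision, ticket, ctrl gives the robot as it stands. The module is installed in compiled form; this text tells all that it offers.
- The arm moves only by the tool drive_tool, never from a script. Its argument "moves" is a list of rows, each a list of 6 numbers: the shift along the tool's x, y, z in units of 0.15 m (1.0 is 0.15 m), then the turn, a rotation vector about the tool's x, y, z in units of 60 degrees (1.0 is 60 degrees). In form: [[dx, dy, dz, rx, ry, rz], ...]. A call has 1 to 8 rows; each row is the pose to reach, as a shift and turn from the pose measured when the call began, along the tool's axes at that moment; what a row does not reach only later rows make up. A row lasts 1/10 s, in which the tool goes at most 50 mm and 8.59 degrees, less where a joint would pass 70% of its speed; a pose out of reach is approached as far as the arm can. A call with a number of a shift or a turn outside -1 to 1 is refused whole. A call with a gripper value outside its range is refused whole. "fingers" is the opening, from -1 (shut) to 1 (fully open), set as the call begins (left out, the last holds). The fingers move at their own pace and stop on an object; the grip force is fixed at half the most. Time passes only in rows, so rows that repeat a pose let the fingers close. It gives the time, the measured TCP pose, the force and the opening at its end, in the units of the state.
- sensors.get_obs(): the state, without advancing time (a new reading comes with each control period).
- vision.snapshot(name): name is "scene" or "side" or "wrist"; returns a dict with "pixels" (400x640x3 uint8, red, green, blue), "fx", "fy", "cx", "cy" (pixels), "R" (3x3) and "t" (3): a world point X has camera coordinates R X + t. Camera axes: x right, y down, z forward; pixel columns grow to the right and rows downward; lengths in m; the calibration is good to about 2 mm. A picture is of the moment at which its call begins. There is no depth.
- ticket.close_job(): hands the job in, once; it reports no verdict.
The state is a dict: "clock": time; "joint_pos": joint angles; "qvel": joint speeds; "tau": joint torques, N m; "tool_pos": TCP position; "orientation": TCP orientation; "force": force on the tool from outside, world axes, zero at the start; "moment": the same for the moment, N m; "opening": finger opening in m.
Only numpy, scipy, OpenCV 4.12 (cv2) and the standard library are available. Lean on these libraries where they do the work, as an engineer would, in place of code of your own. Each camera call takes 0.05 s, during which the arm holds its last target.

## Working session

There is one attempt and no reset: what is moved stays moved. The work goes in short steps, Python scripts to look and compute and a tool call to move; the robot and the scene stay as the last step left them, time stands still between calls to the robot, and variables do not carry over. Pictures are saved under pics/ and viewed, and the job is handed in when it is done.

Besides the shell and the picture viewer there is one more tool, called after "Call:" as name([rows], argument=value, ...), one row to a line, values as JSON. drive_tool: Moves the arm, as the interface text tells. Shifts and turns lie within -1 to 1; 1 stands for 0.15 m of shift or 60 degrees of turn. Its arguments: {"type":"object","properties":{"moves":{"type":"array"},"fingers":{"type":"number"}},"required":["moves"]}

```bash
mkdir -p pics
python3 - <<'E'
from plant import sensors, vision, ticket, ctrl
import cv2
o=sensors.get_obs()
print(o)
for n in ("scene","side","wrist"):
    s=vision.snapshot(n); cv2.imwrite(f"pics/{n}0.png",s["pixels"][:,:,::-1]); print(n,s["fx"],s["cx"],s["cy"],s["R"],s["t"])
E
```

```text
{'clock': 0.0, 'joint_pos': array([ 1.65073380e+01,  2.05920494e+01,  6.33979043e-01, -2.09541886e-02,
       -7.01382447e+01, -1.65043750e+01]), 'qvel': array([-0.02793979,  0.03307429,  0.02041399,  0.08187583,  0.00901958,
        0.07376282]), 'tau': array([-8.00930356e-04, -5.82726967e+01,  2.93058443e+01,  6.99745238e+00,
        6.93249181e-03, -2.06530804e-04]), 'tool_pos': array([ 6.74494224e-01, -2.12970334e-05,  2.25614719e-01]), 'orientation': array([-1.79991522e+02, -9.79431966e-02,  1.79995820e+02]), 'force': array([0.03949183, 0.33548086, 0.06583805]), 'moment': array([-0.02860835, -0.04453817,  0.03796238]), 'opening': 0.08748511520773031}
scene 501.80583043825914 314.0775788235657 205.51020811775555 [[ 0.56712393  0.82353392  0.01274069]
 [ 0.60803035 -0.40818338 -0.6809445 ]
 [-0.55558036  0.39392665 -0.73222419]] [-0.2543854  -0.20964606  1.7129595 ]
side 511.25134477314316 316.28305252521386 200.76744047565634 [[ 0.97932597 -0.20162571 -0.01636185]
 [-0.13663302 -0.59965997 -0.78850449]
 [ 0.14917123  0.7744385  -0.61481132]] [-0.42151252  0.13225321  1.23888905]
wrist 334.22689733678925 321.29817551839517 203.03745064949527 [[-9.99999753e-01  4.19034388e-04  5.64307302e-04]
 [ 5.58826729e-04  9.60950301e-01  2.76720450e-01]
 [-4.26315887e-04  2.76720697e-01 -9.60950298e-01]] [ 0.67437821 -0.03483409  0.38884845]
```

View pics/scene0.png

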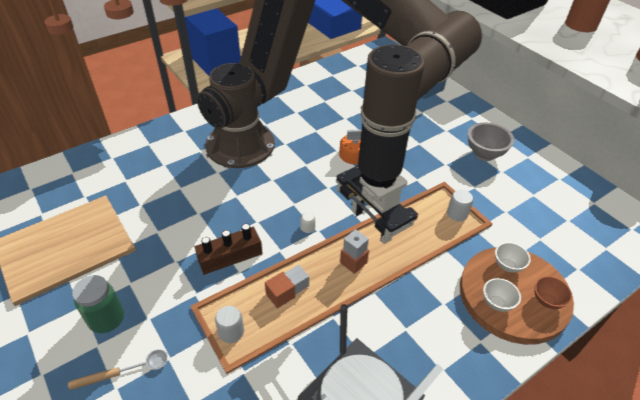

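View pics/side0.png

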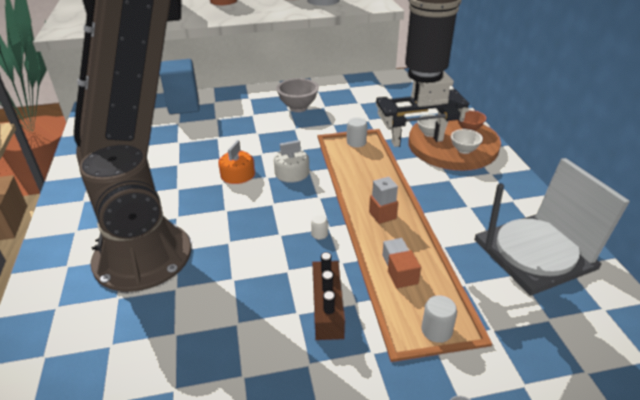

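View pics/wrist0.png

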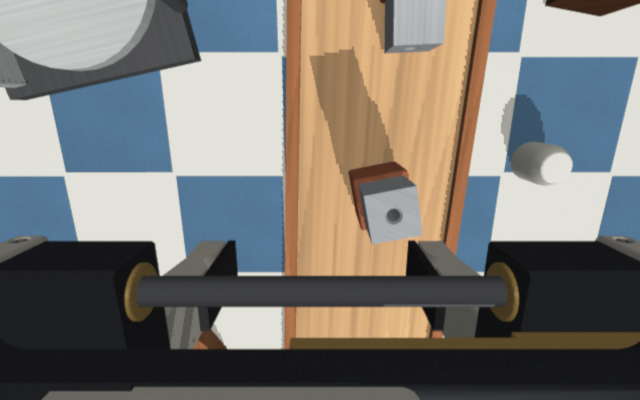

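Scene (tiles ≈ world): jar_a is upright at scene (353,250), and the tipped jar is at (285,287) with its lid towards +y. It lies on the -y side of jar_a, so it is jar_c. There are no other jars in the lane, so jar_b is absent. The tins are at (229,322) and (460,205), the salt pot at (308,222) and the rack at (228,248). The white timer is at side (290,162), and its orange look-alike at side (237,163) must be left alone.

Look-alikes: the white key timer versus the orange one, and the tins, bowls and green jar versus the square terracotta jars. I'll measure next.

```bash
cat > h.py <<'E'
import numpy as np, cv2
from scipy.spatial.transform import Rotation as Ro
from plant import sensors, vision, ticket, ctrl
def snap(n,f=None):
    s=vision.snapshot(n); s["R"]=np.array(s["R"]); s["t"]=np.array(s["t"])
    if f: cv2.imwrite(f"pics/{f}.png",s["pixels"][:,:,::-1])
    return s
def ray(s,u,v):
    d=s["R"].T@np.array([(u-s["cx"])/s["fx"],(v-s["cy"])/s["fy"],1.]); o=-s["R"].T@s["t"]; return o,d
def onz(s,u,v,z):
    o,d=ray(s,u,v); return o+d*(z-o[2])/d[2]
def tri(L):
    A=np.zeros((3,3));b=np.zeros(3)
    for s,u,v in L:
        o,d=ray(s,u,v); d=d/np.linalg.norm(d); P=np.eye(3)-np.outer(d,d); A+=P;b+=P@o
    x=np.linalg.solve(A,b); return x
def proj(s,X):
    c=s["R"]@np.array(X)+s["t"]; return np.array([s["fx"]*c[0]/c[2]+s["cx"],s["fy"]*c[1]/c[2]+s["cy"]])
def crop(s,f,u0,u1,v0,v1,k=6):
    im=s["pixels"][v0:v1,u0:u1,::-1]; cv2.imwrite(f"pics/{f}.png",cv2.resize(im,None,fx=k,fy=k,interpolation=cv2.INTER_CUBIC))
def go(pos,R,):
    """row (tool units) to reach TCP pos, rotation R (matrix) from measured pose"""
    o=sensors.get_obs(); R0=Ro.from_euler('xyz',o["orientation"],degrees=True)
    d=R0.inv().apply(np.array(pos)-o["tool_pos"])/0.15
    w=(R0.inv()*R).as_rotvec(degrees=True)/60
    print("row",np.round(np.r_[d,w],3).tolist()); return np.r_[d,w]
def down(yaw): # tool pointing down, tool x at world yaw
    return Ro.from_euler('z',yaw,degrees=True)*Ro.from_euler('x',180,degrees=True)
E
python3 - <<'E'
from h import *
a=snap("scene");b=snap("side");w=snap("wrist")
crop(a,"c_scene",180,500,180,370,k=2.5)
crop(b,"c_side",210,470,100,360,k=2.3)
crop(b,"c_timer",210,330,130,250,k=5)
E
```

```text
(no output)
```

View pics/c_scene.png

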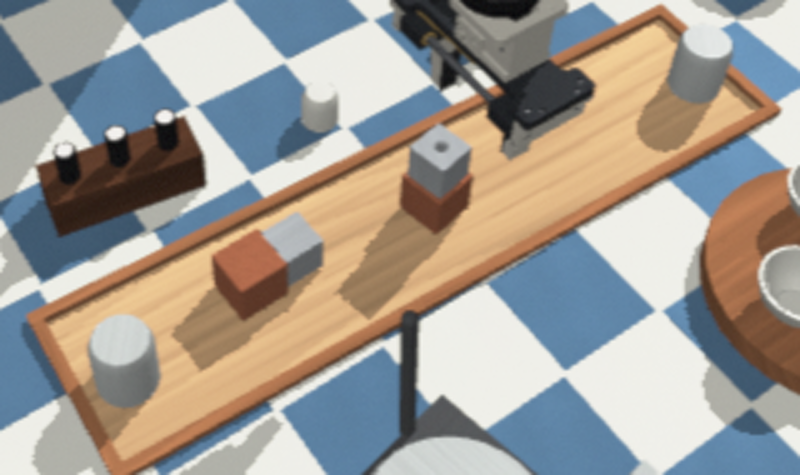

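View pics/c_side.png

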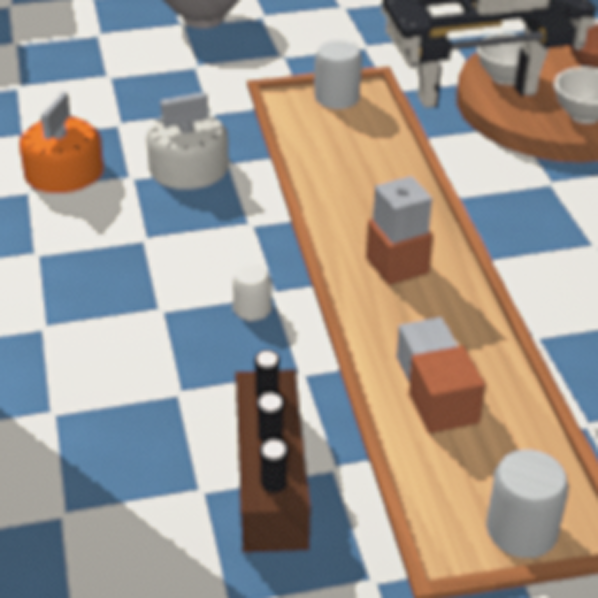

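View pics/c_timer.png

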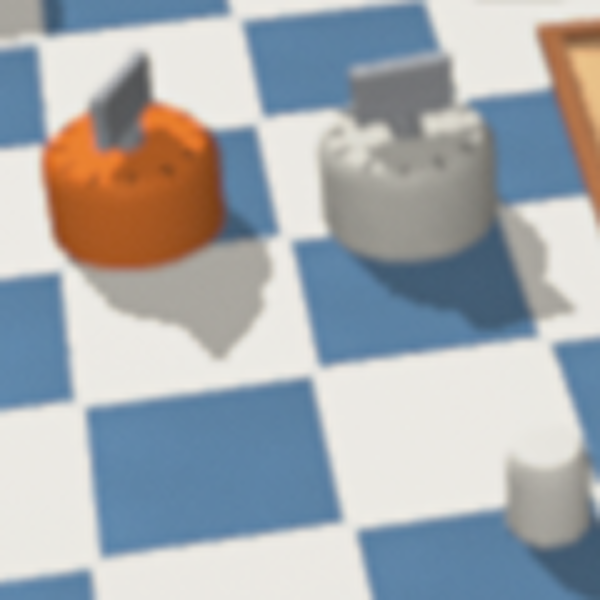

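Run:
```python
from h import *
a=snap("scene");b=snap("side")
S=lambda u,v:(a,180+u/2.5,180+v/2.5)
D=lambda u,v:(b,210+u/2.3,100+v/2.3)
f=lambda n,p,q:print(n,tri([S(*p),D(*q)]))
f("port_a",(441,147),(402,192))
f("probes+y?",(165,117),(266,359)); f("mid",(116,132),(270,402)); f("-y",(65,149),(274,449))
f("salt top",(321,90),(252,275))
f("tinl top",(707,40),(337,55)); f("tinr top",(122,334),(528,472))
f("C bodytop far corner",(258,231),(412,358))
for p in[(214,257),(258,231),(289,278)]: print("C",onz(*S(*p),.056))
print("C lid top",[onz(*S(*p),.051) for p in [(260,231),(297,214),(322,243)]])
for p in [(351,72),(447,56),(349,72)]: print("key top", onz(b,210+p[0]/5,130+p[1]/5,.101))
print("lane corners",[onz(*D(*p),.01) for p in[(252,82),(388,69),(418,588)]])
```

```text
port_a [0.61226455 0.01981755 0.10077356]
probes+y? [ 0.41229494 -0.19645187  0.09557202]
mid [ 0.40344901 -0.25049482  0.09669009]
-y [ 0.39469591 -0.30517848  0.09708325]
salt top [ 0.4362866  -0.01230296  0.04351464]
tinl top [0.63986454 0.39381557 0.06483258]
tinr top [ 0.60691793 -0.35485069  0.07128453]
C bodytop far corner [ 0.56316698 -0.17654607  0.04694438]
C [ 0.57085189 -0.23323639  0.056     ]
C [ 0.56868688 -0.17962687  0.056     ]
C [ 0.63400421 -0.1843372   0.056     ]
C lid top [array([ 0.56674618, -0.1761691 ,  0.051     ]), array([ 0.57008929, -0.13278707,  0.051     ]), array([ 0.61479801, -0.1316473 ,  0.051     ])]
key top [0.38295591 0.26509972 0.101     ]
key top [0.43869947 0.26973383 0.101     ]
key top [0.38185645 0.26535666 0.101     ]
lane corners [array([0.53133603, 0.43685023, 0.01      ]), array([0.72713705, 0.42778402, 0.01      ]), array([ 0.49630538, -0.40673987,  0.01      ])]
```

Call:
drive_tool([
  [0, -0.25, -0.3, 0, 0, 0],
  [0, -0.5, -0.6, 0, 0, 0],
  [0, -0.6, -0.6, 0, 0, 0],
  [0, -0.6, -0.6, 0, 0, 0],
])

```text
clock: 0.8
tool_pos: [0.6758, -0.093, 0.3198]
orientation: [-180.0, 0.3, 179.8]
force: [0.9, 0.1, -0.3]
opening: 0.0873
```

Run:
```python
from h import *
print(sensors.get_obs()["tool_pos"])
w=snap("wrist","w1")
```

```text
[ 0.67575961 -0.09299227  0.31977378]
```

View pics/w1.png

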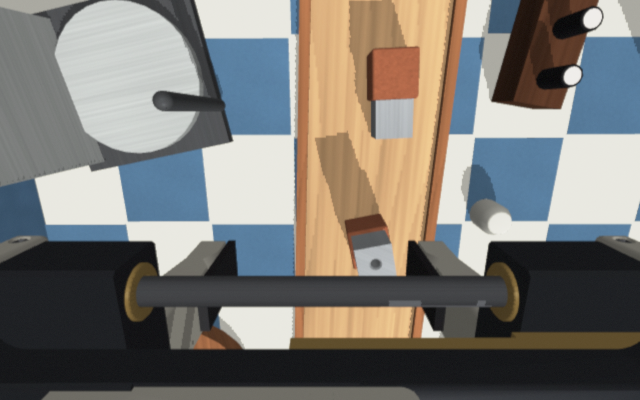

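Wrist view: jar_c's body is at (394,73) with its lid at (392,118) facing +y. jar_a's port is at (376,264), and two probe heads are visible at (592,18) and (572,75).

Run:
```python
from h import *
w=snap("wrist")
crop(w,"c_w1",350,440,30,150,5)
im=w["pixels"]; hsv=cv2.cvtColor(im,cv2.COLOR_RGB2HSV)
m=((hsv[...,0]<12)&(hsv[...,1]>140)&(hsv[...,2]>90)).astype(np.uint8)
m[:,:355]=0;m[:,432:]=0;m[130:]=0
c=max(cv2.findContours(m,0,1)[0],key=cv2.contourArea)
bx=cv2.boxPoints(cv2.minAreaRect(c)); print(bx)
P=np.array([onz(w,*p,.056) for p in bx]);print(P, P.mean(0),[np.linalg.norm(P[i]-P[i-1]) for i in range(4)])
```

```text
[[371.  45.]
 [418.  45.]
 [418.  97.]
 [371.  97.]]
[[ 0.61848683 -0.23366877  0.056     ]
 [ 0.56460955 -0.23350074  0.056     ]
 [ 0.56020318 -0.17662785  0.056     ]
 [ 0.61629319 -0.17678013  0.056     ]] [ 0.58989819 -0.20514437  0.056     ] [np.float64(0.05693091501734538), np.float64(0.05387754733064553), np.float64(0.057043333897264924), np.float64(0.05609021398603535)]
```

View pics/c_w1.png

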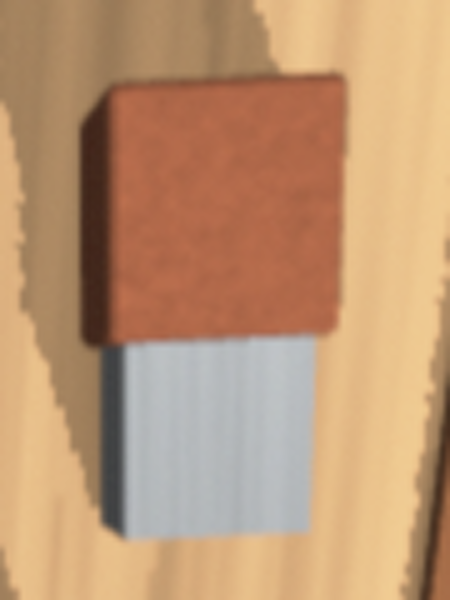

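Run:
```python
from h import *
w=snap("wrist")
f=lambda p,z:onz(w,350+p[0]/5,30+p[1]/5,z)
B=np.array([f(p,.056) for p in[(111,88),(345,76),(336,333),(112,345)]])
L=np.array([f(p,.051) for p in[(130,342),(316,335),(311,531),(127,540)]])
print(B,B.mean(0));print(L,L.mean(0))
bot=(B[0]+B[1])/2; e=(L[2]+L[3])/2; d=(e-bot)[:2]; print(np.linalg.norm(d),np.degrees(np.arctan2(d[1],d[0])))
print(np.degrees(np.arctan2(*(B[3]-B[0])[[1,0]])),np.degrees(np.arctan2(*(B[2]-B[1])[[1,0]])))
# yaw offset of jar axis relative to +y
ax=(e-bot)[:2]/np.linalg.norm(d); ang=np.degrees(np.arctan2(ax[1],ax[0]))-90
g=np.array([*((bot[:2]+e[:2])/2+ax*(0.082-.0525)),.03]); print("grasp",g,ang)
# tool: base down with x axis = -world x (yaw 180+ang), tilt so pointing (-axis,-z)
Rz=Ro.from_euler('z',ang,degrees=True)
for tilt in(-40,):
    R=Rz*Ro.from_euler('x',tilt,degrees=True)*down(180)
    zt=R.apply([0,0,1]); print(zt,R.apply([1,0,0]))
    for back in(.1,0):
        tcp=g+zt*(.019-back); print(tcp,R.as_euler('xyz',degrees=True)); go(tcp,R)
```

```text
[[ 0.61632328 -0.22970366  0.056     ]
 [ 0.56290396 -0.23212291  0.056     ]
 [ 0.56060071 -0.176081    0.056     ]
 [ 0.6138065  -0.1734462   0.056     ]] [ 0.58840861 -0.20283844  0.056     ]
[[ 0.60876628 -0.17423221  0.051     ]
 [ 0.56402014 -0.1757639   0.051     ]
 [ 0.5618001  -0.1292824   0.051     ]
 [ 0.60745835 -0.12715257  0.051     ]] [ 0.58551122 -0.15160777  0.051     ]
0.10281669438049242 92.7787018281261
92.56152471229247 92.35346255634252
grasp [ 0.58569131 -0.15010007  0.03      ] 2.7787018281261027
[ 0.03116137 -0.64203184 -0.76604444] [-9.98824227e-01 -4.84784870e-02 -8.15320034e-17]
[ 0.58316724 -0.09809549  0.0920496 ] [-140.            0.         -177.22129817]
row [0.607, -0.056, 1.491, 0.667, -0.018, -0.044]
[ 0.58628337 -0.16229867  0.01544516] [-140.            0.         -177.22129817]
row [0.585, -0.484, 2.001, 0.667, -0.018, -0.044]
```

```bash
cat >> h.py <<'E'
def plan(pos,R,rows=None):
    return go(pos,R)
E
python3 - <<'E'
from h import *
g=np.array([.586,-.150,.032]);Rz=Ro.from_euler('z',2.6,degrees=True)
R=Rz*Ro.from_euler('x',-35,degrees=True)*down(180);zt=R.apply([0,0,1])
for b in(.15,):go(g+zt*(.019-b),R); print(g+zt*(.019-b))
E
```

```text
row [0.611, 0.098, 1.176, 0.584, -0.015, -0.042]
[ 0.58259149 -0.07493884  0.13930892]
```

Call:
drive_tool([
  [0.2, 0.03, 0.2, 0.14, -0.004, -0.01],
  [0.4, 0.06, 0.4, 0.28, -0.008, -0.02],
  [0.6, 0.1, 0.6, 0.42, -0.015, -0.04],
  [0.61, 0.1, 0.8, 0.56, -0.015, -0.042],
  [0.61, 0.1, 0.8, 0.584, -0.015, -0.042],
  [0.61, 0.1, 0.8, 0.584, -0.015, -0.042],
])

```text
clock: 1.55
tool_pos: [0.5821, -0.0732, 0.1938]
orientation: [-144.9, -0.2, -177.2]
force: [1.5, 0.8, 1.1]
opening: 0.0876
```

```bash
cat > pick.py <<'E'
from h import *
import sys
g=np.array([.586,-.150,.032]);Rz=Ro.from_euler('z',2.6,degrees=True)
R=Rz*Ro.from_euler('x',-35,degrees=True)*down(180);zt=R.apply([0,0,1])
for b in(.15,.06,0):go(g+zt*(.019-b),R)
print(sensors.get_obs()["joint_pos"])
E
python3 pick.py
```

```text
row [-0.004, 0.2, 0.304, -0.002, -0.001, 0.005]
row [-0.005, 0.201, 0.904, -0.002, -0.001, 0.005]
row [-0.005, 0.202, 1.304, -0.002, -0.001, 0.005]
[ 29.64382826  17.13734283 -30.70557273  34.54528765 -64.53791675
 -48.18059037]
```

Call:
drive_tool([
  [-0.005, 0.2, 0.2, 0, 0, 0.005],
  [-0.005, 0.2, 0.45, 0, 0, 0.005],
  [-0.005, 0.2, 0.7, 0, 0, 0.005],
  [-0.005, 0.2, 0.9, 0, 0, 0.005],
  [-0.005, 0.2, 0.9, 0, 0, 0.005],
])

```text
clock: 2.05
tool_pos: [0.5838, -0.129, 0.0645]
orientation: [-144.9, -0.2, -177.7]
force: [-0.5, -0.7, 0.2]
opening: 0.0874
```

```bash
python3 pick.py; python3 -c "
from h import *
s=snap('side');crop(s,'s2',340,480,130,350,3)
s=snap('wrist','w2')"
```

```text
row [-0.005, 0.008, -0.615, -0.002, -0.006, -0.002]
row [-0.009, 0.009, -0.015, -0.002, -0.006, -0.002]
row [-0.011, 0.01, 0.385, -0.002, -0.006, -0.002]
[ 21.62756758  25.09311401 -41.55196754  47.19742368 -47.58152515
 -59.22424228]
```

View pics/s2.png

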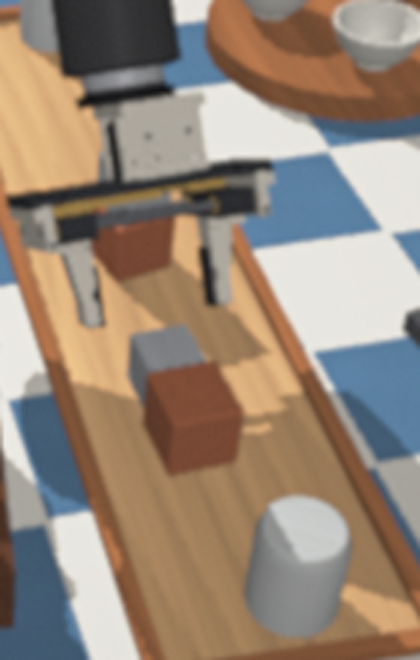

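View pics/w2.png

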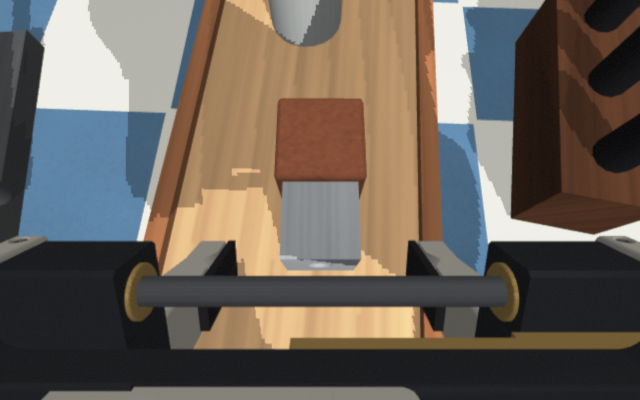

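The jar is centred and square between the fingers (lid at wrist u 281–361). I'll go in and close.

Call:
drive_tool([
  [-0.01, 0.01, 0.2, 0, 0, 0],
  [-0.01, 0.01, 0.385, 0, 0, 0],
  [-0.01, 0.01, 0.385, 0, 0, 0],
])

```text
clock: 2.45
tool_pos: [0.589, -0.1599, 0.019]
orientation: [-144.9, 0.0, -177.6]
force: [-0.1, -1.0, 0.1]
opening: 0.0877
```

Call:
drive_tool([
  [0, 0, 0, 0, 0, 0],
  [0, 0, 0, 0, 0, 0],
  [0, 0, 0, 0, 0, 0],
  [0, 0, 0, 0, 0, 0],
  [0, 0, 0, 0, 0, 0],
], fingers=-1)

```text
clock: 2.95
tool_pos: [0.5895, -0.1593, 0.0195]
orientation: [-144.9, 0.1, -177.6]
force: [-0.2, -0.4, 0.5]
opening: 0.0531
```

Run:
```python
from h import *
g=np.array([.586,-.150,.032]);Rz=Ro.from_euler('z',2.6,degrees=True)
for tilt,p in((-35,(.586,-.150,.132)),(10,(.586,-.19,.15)),(55,(.588,-.205,.14))):
    R=Rz*Ro.from_euler('x',tilt,degrees=True)*down(180);zt=R.apply([0,0,1])
    go(np.array(p)+zt*.019,R)
```

```text
row [0.019, -0.379, -0.523, -0.001, -0.001, -0.004]
row [0.031, -0.577, -0.506, -0.751, 0.001, -0.004]
row [0.022, -0.583, -0.483, -1.501, 0.002, -0.003]
```

Call:
drive_tool([
  [0, 0, 0, 0, 0, 0],
  [0, 0, 0, 0, 0, 0],
  [0, 0, 0, 0, 0, 0],
  [0, 0, 0, 0, 0, 0],
])

```text
clock: 3.35
tool_pos: [0.5894, -0.1592, 0.0196]
orientation: [-144.9, 0.1, -177.6]
force: [-2.2, 3.6, 1.9]
opening: 0.0459
```

Call:
drive_tool([
  [0, -0.07, -0.1, 0, 0, 0],
  [0, -0.2, -0.3, 0, 0, 0],
  [0.01, -0.38, -0.52, 0, 0, 0],
  [0.01, -0.38, -0.52, 0, 0, 0],
])

```text
clock: 3.75
tool_pos: [0.5903, -0.1601, 0.1204]
orientation: [-145.0, 0.5, -177.6]
force: [2.1, 0.5, -3.5]
opening: 0.0458
```

Run:
```python
from h import *
Rz=Ro.from_euler('z',2.6,degrees=True)
for tilt,p in ((10,(.586,-.19,.15)),):
    R=Rz*Ro.from_euler('x',tilt,degrees=True)*down(180);zt=R.apply([0,0,1])
    go(np.array(p)+zt*.019,R)
s=snap('side');crop(s,'s3',340,480,130,350,3)
```

```text
row [0.037, -0.186, 0.041, -0.749, 0.007, -0.004]
```

View pics/s3.png

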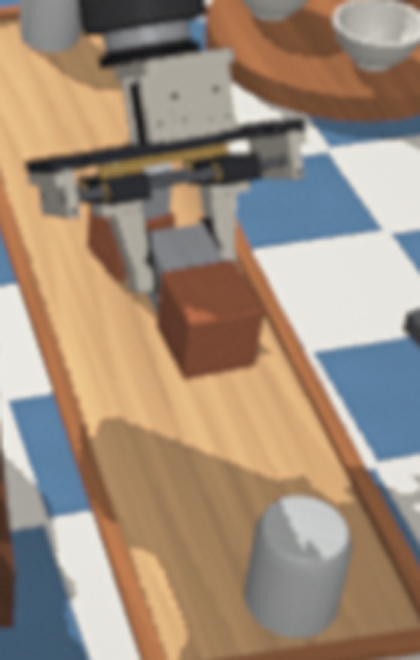

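The jar is lifted and still level. Next I'll turn it upright.

Call:
drive_tool([
  [0.01, -0.03, 0, -0.13, 0, 0],
  [0.01, -0.06, 0, -0.26, 0, 0],
  [0.02, -0.09, 0.01, -0.39, 0, 0],
  [0.03, -0.12, 0.02, -0.52, 0, 0],
  [0.03, -0.16, 0.03, -0.65, 0, 0],
  [0.037, -0.186, 0.04, -0.75, 0.005, -0.004],
  [0.037, -0.186, 0.04, -0.75, 0.005, -0.004],
])

```text
clock: 4.5
tool_pos: [0.5841, -0.1903, 0.127]
orientation: [169.8, -0.1, -177.8]
force: [-0.5, -1.1, -4.4]
opening: 0.0454
```

Run:
```python
from h import *
Rz=Ro.from_euler('z',2.6,degrees=True)
for tilt,p in ((55,(.588,-.205,.14)),):
    R=Rz*Ro.from_euler('x',tilt,degrees=True)*down(180);zt=R.apply([0,0,1])
    go(np.array(p)+zt*.019,R)
```

```text
row [-0.021, 0.007, -0.013, -0.746, 0.002, -0.007]
```

Call:
drive_tool([
  [-0.01, 0, 0, -0.13, 0, 0],
  [-0.01, 0, 0, -0.26, 0, 0],
  [-0.02, 0, 0, -0.39, 0, 0],
  [-0.02, 0, -0.01, -0.52, 0, 0],
  [-0.02, 0, -0.01, -0.65, 0, 0],
  [-0.02, 0.007, -0.013, -0.746, 0, -0.007],
  [-0.02, 0.007, -0.013, -0.746, 0, -0.007],
])

```text
clock: 5.2
tool_pos: [0.5844, -0.1909, 0.1227]
orientation: [124.7, -0.6, -177.7]
force: [0.6, -0.5, -5.8]
opening: 0.0458
```

Run:
```python
from h import *
Rz=Ro.from_euler('z',2.6,degrees=True)
R=Rz*Ro.from_euler('x',55,degrees=True)*down(180);zt=R.apply([0,0,1])
for z in(.14,.09): go(np.array((.588,-.205,z))+zt*.019,R)
print(sensors.get_obs()["joint_pos"])
s=snap('side');crop(s,'s4',340,480,130,350,3)
s=snap('scene');crop(s,'a4',200,420,180,370,3.5)
```

```text
row [-0.019, 0.04, -0.017, 0.006, -0.001, -0.011]
row [-0.023, -0.234, 0.173, 0.006, -0.001, -0.011]
[ -29.88976735   41.63291054   17.81971167  -44.74269397 -100.11751752
   37.73466963]
```

View pics/s4.png

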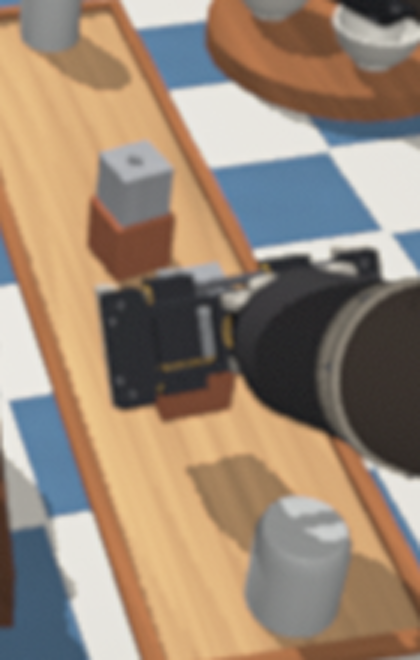

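View pics/a4.png

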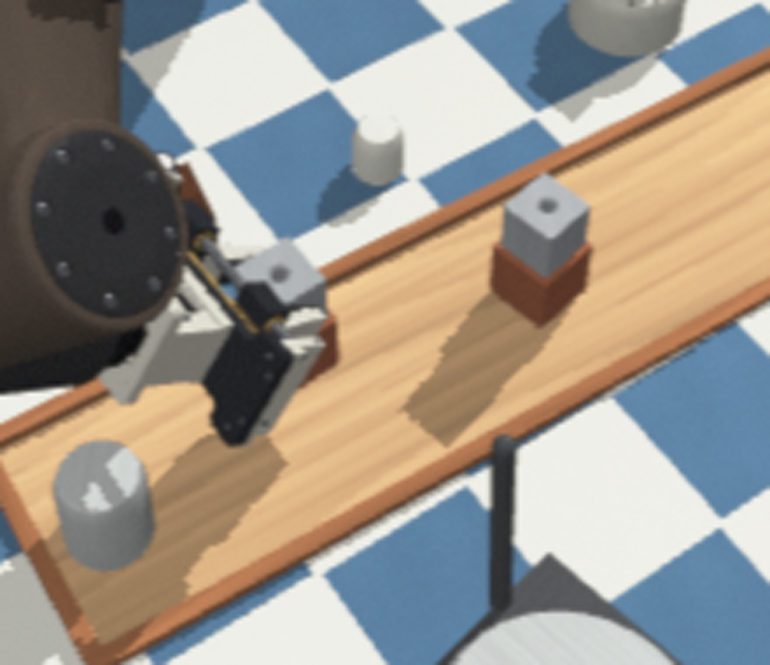

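Run:
```python
from h import *
s=snap('side','s5')
s=snap('scene','a5')
```

```text
(no output)
```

View pics/s5.png

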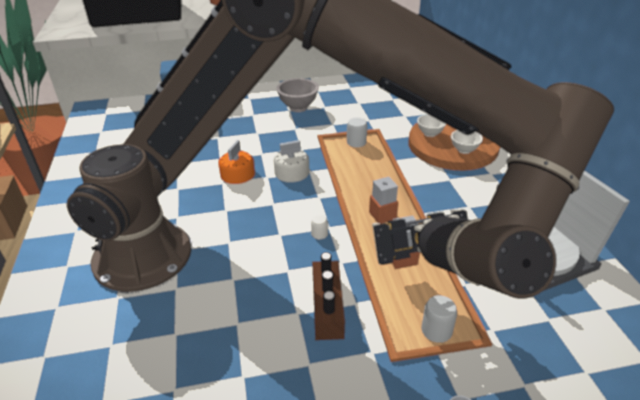

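View pics/a5.png

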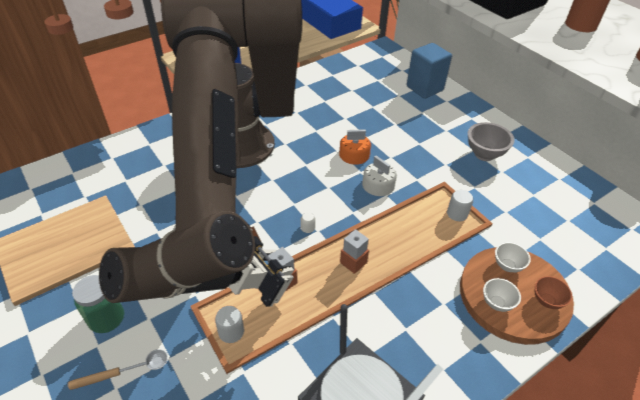

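```bash
cat > place.py <<'E'
from h import *
Rz=Ro.from_euler('z',2.6,degrees=True)
R=Rz*Ro.from_euler('x',55,degrees=True)*down(180);zt=R.apply([0,0,1])
for z in(.14,.09,.086,.082): go(np.array((.588,-.18,z))+zt*.019,R)
o=sensors.get_obs();print(o["tool_pos"],o["force"])
E
python3 place.py
```

```text
row [-0.008, 0.093, 0.133, -0.003, 0.0, 0.001]
row [-0.008, -0.179, 0.325, -0.003, 0.0, 0.001]
row [-0.008, -0.201, 0.341, -0.003, 0.0, 0.001]
row [-0.007, -0.223, 0.356, -0.003, 0.0, 0.001]
[ 0.58723697 -0.18886378  0.12919903] [-0.88645535 -0.20901314 -3.17641063]
```

Call:
drive_tool([
  [0, -0.05, 0.1, 0, 0, 0],
  [0, -0.12, 0.22, 0, 0, 0],
  [-0.008, -0.179, 0.325, 0, 0, 0],
  [-0.008, -0.179, 0.325, 0, 0, 0],
])

```text
clock: 5.8
tool_pos: [0.5868, -0.1616, 0.0776]
orientation: [125.1, -0.1, -177.3]
force: [1.1, 0.3, -3.6]
opening: 0.0456
```

```bash
python3 place.py; python3 -c "
from h import *
s=snap('side');crop(s,'s6',340,480,130,350,3)"
```

```text
row [-0.002, 0.27, -0.213, -0.001, -0.003, -0.0]
row [-0.002, -0.003, -0.022, -0.001, -0.003, -0.0]
row [-0.003, -0.025, -0.006, -0.001, -0.003, -0.0]
row [-0.003, -0.046, 0.009, -0.001, -0.003, -0.0]
[ 0.58678362 -0.16159373  0.07757251] [ 1.08057071  0.25250342 -3.57839309]
```

View pics/s6.png

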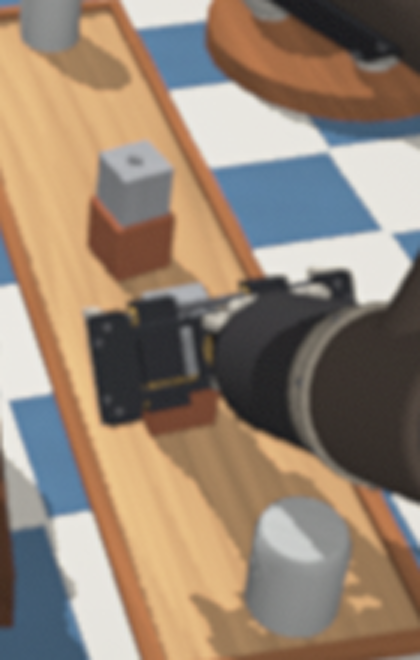

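Call:
drive_tool([
  [0, -0.011, 0.0075, 0, 0, 0],
  [0, -0.022, 0.015, 0, 0, 0],
  [0, -0.022, 0.015, 0, 0, 0],
])

```text
clock: 6.15
tool_pos: [0.5873, -0.1632, 0.0763]
orientation: [125.1, 0.1, -177.2]
force: [-0.6, 0.9, 3.7]
opening: 0.046
```

Call:
drive_tool([
  [0, -0.006, 0.004, 0, 0, 0],
  [0, -0.011, 0.0075, 0, 0, 0],
  [0, -0.011, 0.0075, 0, 0, 0],
])

```text
clock: 6.45
tool_pos: [0.5873, -0.1632, 0.0763]
orientation: [125.1, 0.1, -177.2]
force: [-2.0, -0.4, 9.4]
opening: 0.0459
```

It has touched down (force rose from -3.6 to +9 N), so I'll release.

Call:
drive_tool([
  [0, 0, 0, 0, 0, 0],
  [0, 0, 0, 0, 0, 0],
  [0, 0, 0, 0, 0, 0],
  [0, 0, 0, 0, 0, 0],
  [0, 0, 0, 0, 0, 0],
  [0, 0, 0, 0, 0, 0],
  [0, 0, 0, 0, 0, 0],
], fingers=1)

```text
clock: 7.15
tool_pos: [0.5873, -0.1632, 0.0762]
orientation: [125.1, 0.1, -177.2]
force: [0.0, -0.5, -0.0]
opening: 0.0872
```

Call:
drive_tool([
  [0, 0, -0.1, 0, 0, 0],
  [0, 0, -0.3, 0, 0, 0],
  [0, 0, -0.5, 0, 0, 0],
  [0, 0.2, -0.7, 0, 0, 0],
  [0, 0.5, -0.8, 0, 0, 0],
  [0, 0.7, -0.8, 0.1, 0, 0],
])

```text
clock: 7.75
tool_pos: [0.5884, -0.2047, 0.2313]
orientation: [131.1, -0.0, -177.5]
force: [0.9, 0.5, 0.1]
opening: 0.0878
```

Run:
```python
from h import *
s=snap('side');crop(s,'s7',340,480,130,350,3)
go(np.array((.50,-.2,.28)),down(180))
```

```text
row [0.603, 0.228, -0.154, 0.8, -0.007, 0.05]
```

View pics/s7.png

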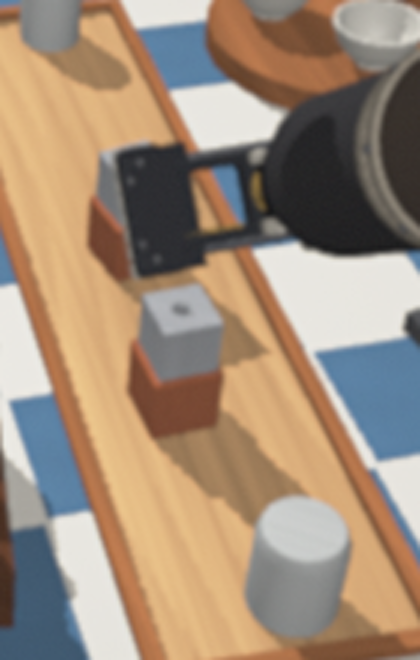

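Jar_c is standing (side crop (178,360), port at (180,308)). Next is a view of the rack from the wrist.

Call:
drive_tool([
  [0.1, 0.05, -0.05, 0.13, 0, 0],
  [0.25, 0.1, -0.1, 0.26, 0, 0.01],
  [0.4, 0.15, -0.15, 0.39, 0, 0.02],
  [0.5, 0.2, -0.15, 0.52, 0, 0.03],
  [0.6, 0.228, -0.15, 0.65, 0, 0.04],
  [0.6, 0.228, -0.154, 0.8, -0.007, 0.05],
  [0.6, 0.228, -0.154, 0.8, -0.007, 0.05],
])

```text
clock: 8.5
tool_pos: [0.4996, -0.1978, 0.2819]
orientation: [-179.7, 0.1, -179.7]
force: [-0.2, 0.1, -0.6]
opening: 0.0874
```

Run:
```python
from h import *
go(np.array((.43,-.12,.26)),down(171))
```

```text
row [0.462, 0.522, 0.142, -0.005, 0.003, 0.155]
```

Call:
drive_tool([
  [0.15, 0.2, 0.05, 0, 0, 0.08],
  [0.3, 0.4, 0.1, 0, 0, 0.155],
  [0.46, 0.52, 0.142, 0, 0, 0.155],
  [0.46, 0.52, 0.142, 0, 0, 0.155],
  [0.46, 0.52, 0.142, 0, 0, 0.155],
])

```text
clock: 9.0
tool_pos: [0.4305, -0.1203, 0.261]
orientation: [-179.8, 0.3, 171.0]
force: [-0.2, -0.6, 1.4]
opening: 0.0876
```

Run:
```python
from h import *
print(sensors.get_obs()["tool_pos"])
snap("wrist","w3")
```

```text
[ 0.43046399 -0.12031996  0.26102252]
```

View pics/w3.png

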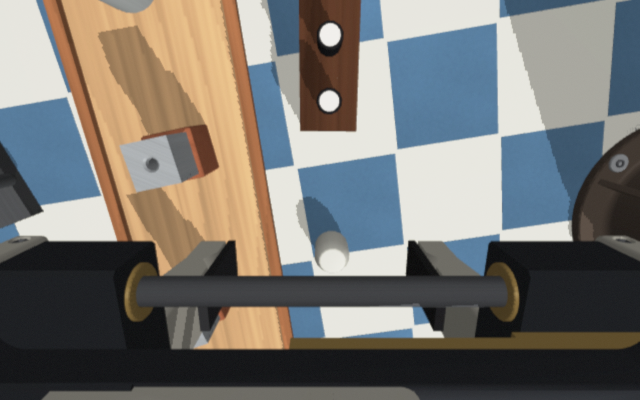

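```bash
cat >> h.py <<'E'
def blobs(s,m,amin=30):
    out=[]
    for c in cv2.findContours(m.astype(np.uint8),cv2.RETR_EXTERNAL,cv2.CHAIN_APPROX_NONE)[0]:
        a=cv2.contourArea(c)
        if a<amin: continue
        M=cv2.moments(c); out.append((M["m10"]/M["m00"],M["m01"]/M["m00"],a))
    return out
E
python3 - <<'E'
from h import *
w=snap("wrist"); g=cv2.cvtColor(w["pixels"],cv2.COLOR_RGB2GRAY)
m=np.zeros_like(g,bool); m[10:130,302:356]=g[10:130,302:356]>170
for u,v,a in blobs(w,m): print("head",u,v,a,onz(w,u,v,.100))
m=np.zeros_like(g,bool); m[150:178,138:166]=g[150:178,138:166]<115
for u,v,a in blobs(w,m): print("port c",u,v,a,onz(w,u,v,.105))
crop(w,"c_w3",110,230,110,200,5)
E
```

```text
head 329.34982935153585 100.91808873720136 293.0 [ 0.4117934  -0.19864959  0.1       ]
head 330.2431773879142 34.629629629629626 342.0 [ 0.40274305 -0.25281473  0.1       ]
port c 152.645390070922 164.63475177304963 94.0 [ 0.58572004 -0.16788376  0.105     ]
```

View pics/c_w3.png

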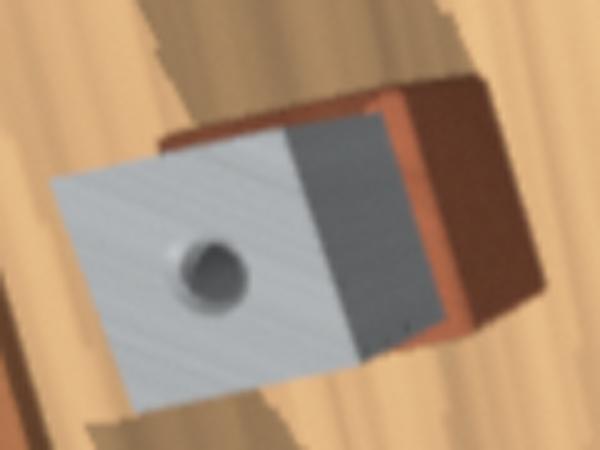

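Run:
```python
from h import *
go(np.array((.4118,-.1983,.125)),down(171))
go(np.array((.4118,-.1983,.064)),down(171))
```

```text
row [0.049, -0.527, 0.906, -0.004, 0.004, -0.001]
row [0.05, -0.525, 1.313, -0.004, 0.004, -0.001]
```

Call:
drive_tool([
  [0.02, -0.2, 0.2, 0, 0, 0],
  [0.05, -0.4, 0.4, 0, 0, 0],
  [0.05, -0.527, 0.65, 0, 0, 0],
  [0.05, -0.527, 0.9, 0, 0, 0],
  [0.05, -0.527, 0.9, -0.004, 0.004, 0],
  [0.05, -0.527, 0.9, -0.004, 0.004, 0],
])

```text
clock: 9.7
tool_pos: [0.4122, -0.199, 0.1263]
orientation: [-180.0, -0.1, 170.9]
force: [0.3, 0.5, 0.7]
opening: 0.0878
```

Run:
```python
from h import *
o=sensors.get_obs();print(o["tool_pos"],o["orientation"])
go(np.array((.4118,-.1983,.064)),down(171))
w=snap("side"); crop(w,"s8",290,430,180,350,4)
```

```text
[ 0.41220292 -0.19904207  0.12629538] [-1.79984802e+02 -1.28365541e-01  1.70885611e+02]
row [0.003, 0.005, 0.415, -0.0, -0.002, -0.002]
```

View pics/s8.png

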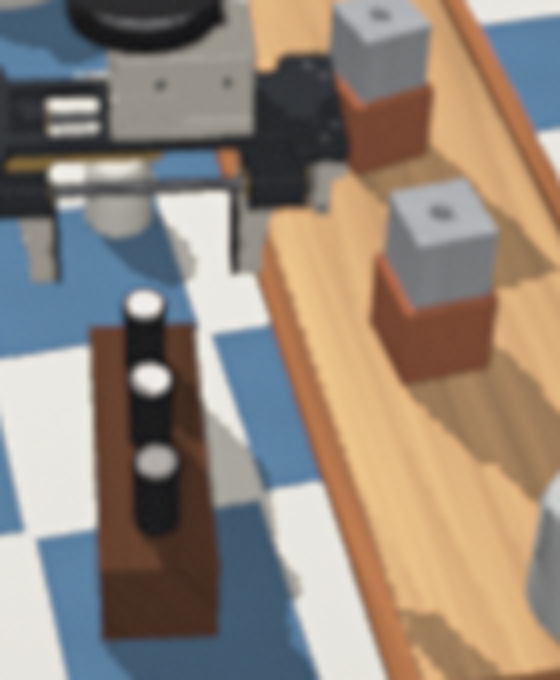

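Call:
drive_tool([
  [0, 0.005, 0.15, 0, 0, 0],
  [0, 0.005, 0.3, 0, 0, 0],
  [0, 0.005, 0.41, 0, 0, 0],
  [0, 0.005, 0.41, 0, 0, 0],
])

```text
clock: 10.15
tool_pos: [0.4138, -0.1978, 0.0661]
orientation: [-180.0, 0.0, 171.0]
force: [-0.6, -0.4, -0.5]
opening: 0.0879
```

Call:
drive_tool([
  [0, 0, 0, 0, 0, 0],
  [0, 0, 0, 0, 0, 0],
  [0, 0, 0, 0, 0, 0],
  [0, 0, 0, 0, 0, 0],
  [0, 0, 0, 0, 0, 0],
  [0, 0, 0, 0, 0, 0],
  [0, 0, 0, 0, 0, 0],
  [0, 0, 0, 0, 0, 0],
], fingers=-1)

```text
clock: 10.95
tool_pos: [0.4138, -0.1979, 0.066]
orientation: [-180.0, 0.0, 171.0]
force: [-0.1, 0.4, -0.4]
opening: 0.0293
```

Call:
drive_tool([
  [0, 0, 0, 0, 0, 0],
  [0, 0, 0, 0, 0, 0],
  [0, 0, 0, 0, 0, 0],
  [0, 0, 0, 0, 0, 0],
  [0, 0, 0, 0, 0, 0],
  [0, 0, 0, 0, 0, 0],
])

```text
clock: 11.55
tool_pos: [0.4138, -0.1979, 0.066]
orientation: [-180.0, 0.0, 171.0]
force: [-0.5, -0.5, -0.4]
opening: 0.0232
```

Call:
drive_tool([
  [0, 0, -0.2, 0, 0, 0],
  [0, 0, -0.5, 0, 0, 0],
  [0, 0, -0.8, 0, 0, 0],
  [0, 0, -0.87, 0, 0, 0],
  [0, 0, -0.87, 0, 0, 0],
])

```text
clock: 12.05
tool_pos: [0.4151, -0.1979, 0.1984]
orientation: [180.0, 0.3, 171.0]
force: [0.7, 0.9, -0.8]
opening: 0.0226
```

Run:
```python
from h import *
o=sensors.get_obs();print(o["tool_pos"],o["opening"])
go(np.array((.586,-.168,.20)),down(171))
w=snap("side"); crop(w,"s9",270,430,100,250,4); w=snap("scene"); crop(w,"a9",180,360,150,300,4);
```

```text
[ 0.41507811 -0.19787457  0.19844302] 0.022636831622077403
row [-1.094, 0.376, -0.005, 0.0, 0.005, -0.001]
```

View pics/s9.png

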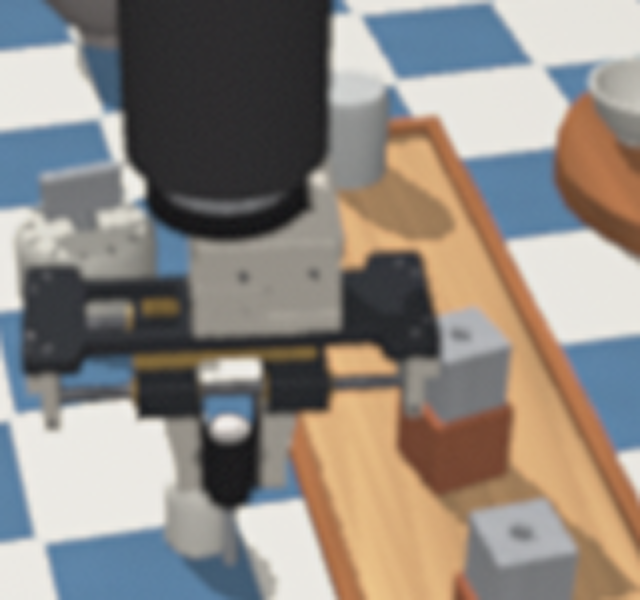

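View pics/a9.png

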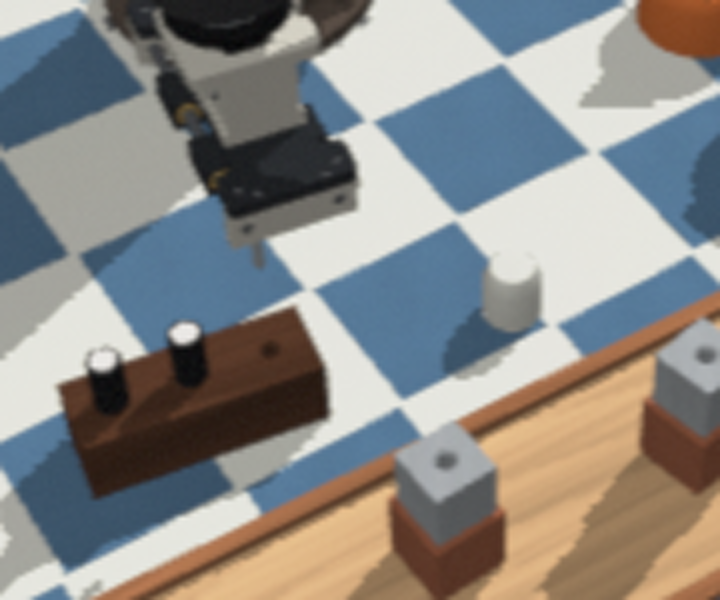

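Run:
```python
from h import *
a=snap("scene");b=snap("side");print(sensors.get_obs()["tool_pos"])
S=lambda u,v:(a,180+u/4,150+v/4)
D=lambda u,v:(b,270+u/4,100+v/4)
print("tip",tri([S(259,266),D(232,563)]))
print("portc",tri([S(446,461),D(523,532)]),onz(*S(446,461),.105),onz(*D(523,532),.105))
print("porta",tri([S(706,355),D(461,334)]),onz(*S(706,355),.105),onz(*D(461,334),.105))
```

```text
[ 0.41274262 -0.19766508  0.19484662]
tip [ 0.41671882 -0.19835377  0.14123387]
portc [ 0.58959163 -0.16660913  0.10112805] [ 0.5922722  -0.16837939  0.105     ] [ 0.58777186 -0.17026465  0.105     ]
porta [0.61301823 0.01933847 0.10138469] [0.61548175 0.01695455 0.105     ] [0.61122013 0.01515215 0.105     ]
```

Call:
drive_tool([
  [-0.25, 0.08, 0, 0, 0, 0],
  [-0.55, 0.17, 0, 0, 0, 0],
  [-0.8, 0.27, 0, 0, 0, 0],
  [-1, 0.35, 0, 0, 0, 0],
  [-1, 0.376, 0, 0, 0, 0],
  [-1, 0.376, 0, 0, 0, 0],
])

```text
clock: 12.85
tool_pos: [0.5693, -0.165, 0.1919]
orientation: [-180.0, -0.4, 171.0]
force: [-0.0, -0.4, -1.3]
opening: 0.0233
```

Run:
```python
from h import *
print(sensors.get_obs()["tool_pos"])
go(np.array((.5857,-.1672,.175)),down(171))
```

```text
[ 0.56926008 -0.16504961  0.19187452]
row [-0.111, 0.003, 0.112, -0.001, -0.007, -0.001]
```

Call:
drive_tool([
  [-0.06, 0, 0.06, 0, -0.004, 0],
  [-0.11, 0.003, 0.11, 0, -0.007, 0],
  [-0.11, 0.003, 0.11, 0, -0.007, 0],
  [-0.11, 0.003, 0.11, 0, -0.007, 0],
])

```text
clock: 13.25
tool_pos: [0.5851, -0.1675, 0.1748]
orientation: [-180.0, -0.0, 170.9]
force: [-0.7, -0.5, 0.7]
opening: 0.0232
```

Run:
```python
from h import *
print(sensors.get_obs()["tool_pos"])
w=snap("side"); crop(w,"s10",350,450,180,280,6); w=snap("scene"); crop(w,"a10",240,340,210,310,6);
w=snap("wrist","w10")
```

```text
[ 0.5850879  -0.16749267  0.17482393]
```

View pics/s10.png

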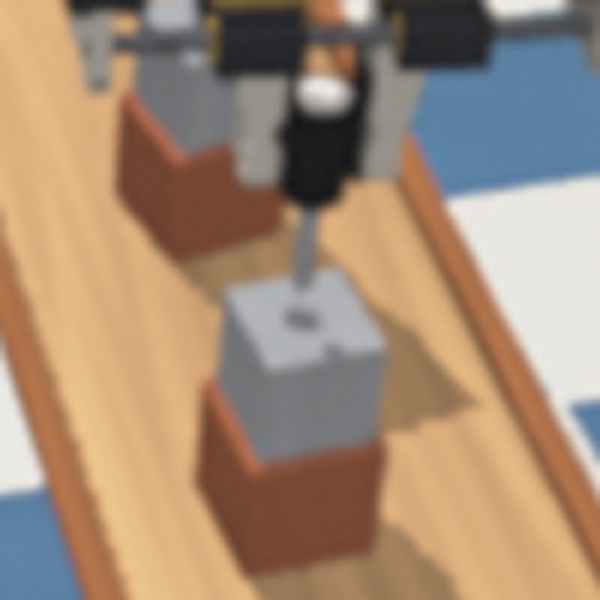

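View pics/a10.png

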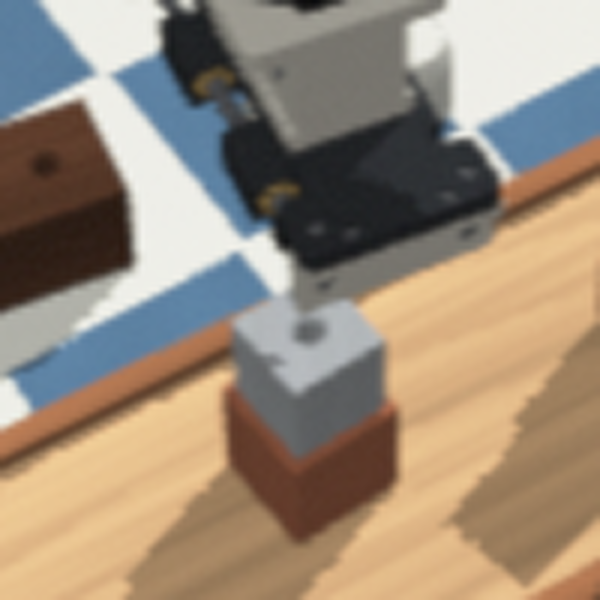

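View pics/w10.png

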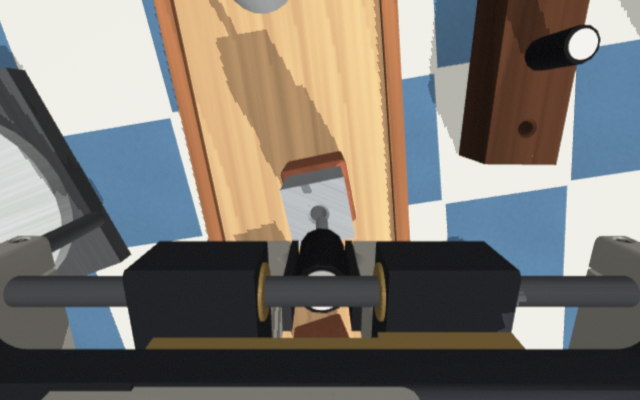

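Run:
```python
from h import *
b=snap("side");w=snap("wrist")
print("tip side",onz(b,350+303/6,180+287/6,.1208),"port side",onz(b,350+302/6,180+319/6,.105))
print("proj tcp tip in side crop",(proj(b,[.5851,-.1675,.1208])-[350,180])*6,"wrist",proj(w,[.5851,-.1675,.1208]))
crop(w,"c_w10",270,370,150,250,7)
```

```text
tip side [ 0.5856699  -0.17060659  0.1208    ] port side [ 0.58669507 -0.17059008  0.105     ]
proj tcp tip in side crop [298.71713239 281.7847178 ] wrist [321.8472099  221.68097583]
```

View pics/c_w10.png

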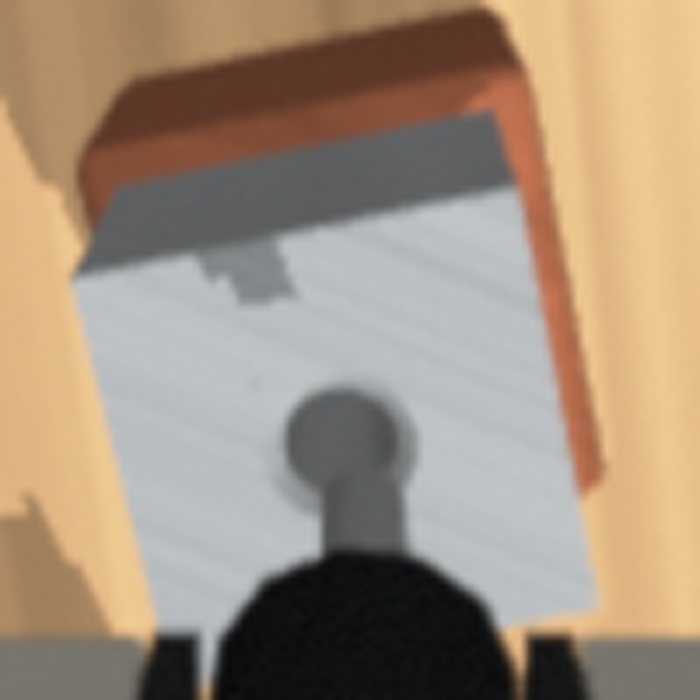

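Run:
```python
from h import *
w=snap("wrist")
print("port",onz(w,270+344/7,150+447/7,.105), "tip",onz(w,270+362/7,150+485/7,.1208))
c=np.array([[75,275],[517,185],[595,605]]);P=[onz(w,270+u/7,150+v/7,.105) for u,v in c];print(P,"mid of diag",(P[0]+P[2])/2)
```

```text
port [ 0.58698123 -0.16817482  0.105     ] tip [ 0.5849443  -0.16915227  0.1208    ]
[array([ 0.61073554, -0.19028326,  0.105     ]), array([ 0.56570104, -0.19242057,  0.105     ]), array([ 0.5638584, -0.1469642,  0.105    ])] mid of diag [ 0.58729697 -0.16862373  0.105     ]
```

Call:
drive_tool([
  [-0.01, 0.004, 0.05, 0, 0, 0],
  [-0.01, 0.004, 0.1, 0, 0, 0],
  [-0.01, 0.004, 0.13, 0, 0, 0],
  [-0.01, 0.004, 0.13, 0, 0, 0],
])

```text
clock: 13.95
tool_pos: [0.5864, -0.1668, 0.1549]
orientation: [-180.0, -0.1, 171.0]
force: [0.8, 0.3, -1.1]
opening: 0.0232
```

Run:
```python
from h import *
print(sensors.get_obs()["tool_pos"])
b=snap("side");w=snap("wrist");crop(b,"s11",350,450,180,280,5);crop(w,"c_w11",270,370,150,250,7)
```

```text
[ 0.58643583 -0.16680574  0.15492263]
```

View pics/s11.png

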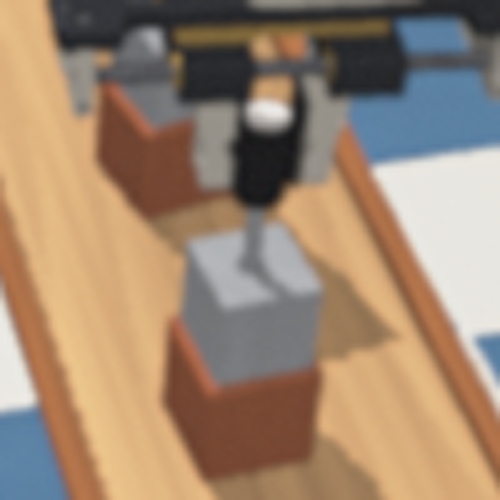

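View pics/c_w11.png

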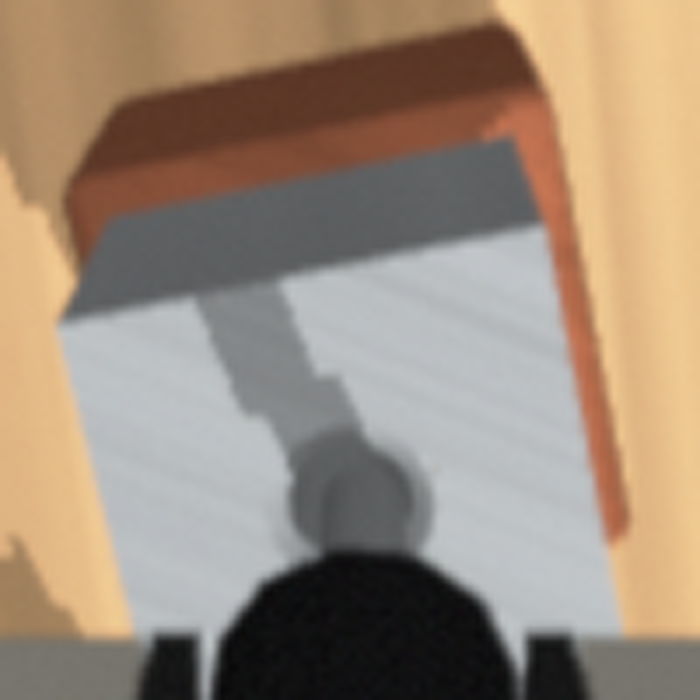

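Call:
drive_tool([
  [-0.003, 0, 0.04, 0, 0, 0],
  [-0.004, 0, 0.09, 0, 0, 0],
  [-0.004, 0, 0.14, 0, 0, 0],
  [-0.004, 0, 0.18, 0, 0, 0],
  [-0.004, 0, 0.18, 0, 0, 0],
])

```text
clock: 14.55
tool_pos: [0.5869, -0.167, 0.1276]
orientation: [-179.9, -0.1, 171.0]
force: [-0.3, 0.8, -0.6]
opening: 0.0235
```

Run:
```python
from h import *
o=sensors.get_obs();print(o["tool_pos"],o["force"])
b=snap("side");crop(b,"s12",350,450,180,280,5)
```

```text
[ 0.58688872 -0.16697521  0.127578  ] [-0.29587291  0.83396172 -0.62428371]
```

View pics/s12.png

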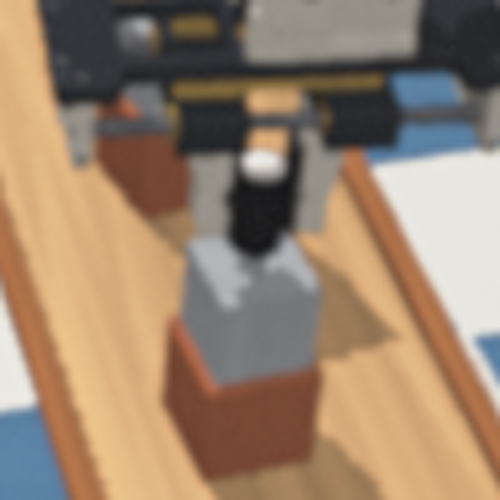

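Call:
drive_tool([
  [0, 0, 0.04, 0, 0, 0],
  [0, 0, 0.075, 0, 0, 0],
  [0, 0, 0.085, 0, 0, 0],
  [0, 0, 0.085, 0, 0, 0],
])

```text
clock: 15.0
tool_pos: [0.5872, -0.167, 0.1154]
orientation: [-179.9, -0.0, 171.0]
force: [-0.1, 0.6, -1.6]
opening: 0.0235
```

Call:
drive_tool([
  [0, 0, 0.007, 0, 0, 0],
  [0, 0, 0.013, 0, 0, 0],
  [0, 0, 0.013, 0, 0, 0],
])

```text
clock: 15.3
tool_pos: [0.5877, -0.1672, 0.115]
orientation: [-179.9, 0.0, 171.0]
force: [-3.1, 1.4, 10.4]
opening: 0.0231
```

The probe is seated (10 N against the lid at the expected height), so I'll release and go for the second.

Call:
drive_tool([
  [0, 0, 0, 0, 0, 0],
  [0, 0, 0, 0, 0, 0],
  [0, 0, 0, 0, 0, 0],
  [0, 0, 0, 0, 0, 0],
  [0, 0, 0, 0, 0, 0],
  [0, 0, 0, 0, 0, 0],
  [0, 0, 0, 0, 0, 0],
], fingers=1)

```text
clock: 16.0
tool_pos: [0.5877, -0.1672, 0.1149]
orientation: [-179.9, 0.0, 171.0]
force: [0.5, 0.2, 1.2]
opening: 0.074
```

Call:
drive_tool([
  [0, 0, -0.15, 0, 0, 0],
  [0, 0, -0.4, 0, 0, 0],
  [0, 0, -0.7, 0, 0, 0],
  [0.2, 0, -0.9, 0, 0, 0],
  [0.5, -0.1, -0.9, 0, 0, 0],
  [0.8, -0.2, -0.9, 0, 0, 0],
  [1, -0.2, -0.9, 0, 0, 0],
  [1, -0.2, -0.9, 0, 0, 0],
])

```text
clock: 16.8
tool_pos: [0.4314, -0.1732, 0.2508]
orientation: [-180.0, 0.1, 171.0]
force: [0.9, 0.1, 0.6]
opening: 0.0877
```

Run:
```python
from h import *
go(np.array((.4035,-.2525,.125)),down(171))
b=snap("side","s13");w=snap("wrist","w13")
```

```text
row [0.103, -0.551, 0.838, -0.0, 0.002, -0.001]
```

View pics/s13.png

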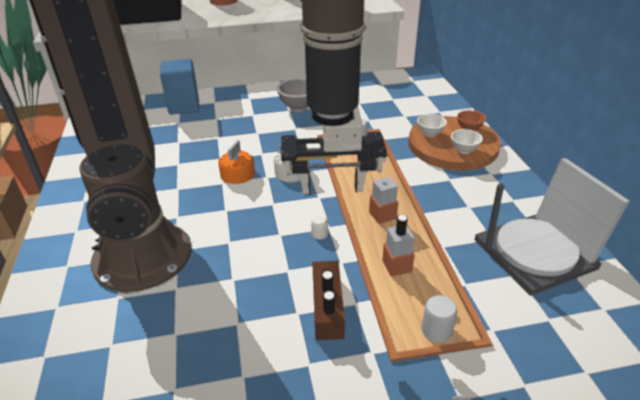

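View pics/w13.png

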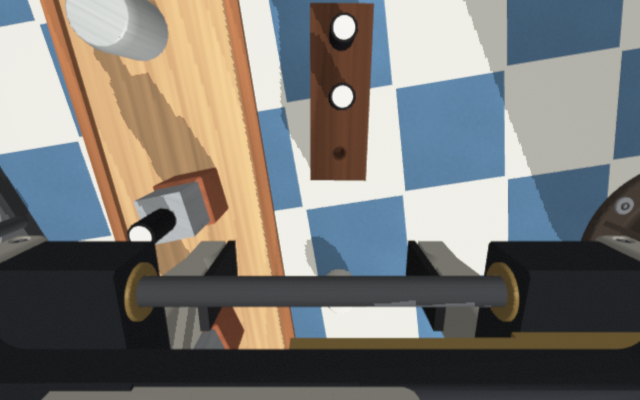

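The jar_c probe is seated at side (402,226). The next heads are at wrist (342,97) and (343,28).

Run:
```python
from h import *
w=snap("wrist"); g=cv2.cvtColor(w["pixels"],cv2.COLOR_RGB2GRAY)
m=np.zeros_like(g,bool); m[5:170,315:366]=g[5:170,315:366]>170
for u,v,a in blobs(w,m): print("head",u,v,a,onz(w,u,v,.100))
go(np.array((.4035,-.2525,.125)),down(171))
```

```text
head 343.40723270440253 95.91981132075472 318.0 [ 0.40280668 -0.25290206  0.1       ]
head 345.0583554376658 26.614058355437667 377.0 [ 0.39383437 -0.30712228  0.1       ]
row [0.128, -0.554, 0.836, -0.001, 0.002, 0.0]
```

Call:
drive_tool([
  [0.05, -0.2, 0.1, 0, 0, 0],
  [0.1, -0.4, 0.3, 0, 0, 0],
  [0.1, -0.55, 0.55, 0, 0, 0],
  [0.1, -0.55, 0.8, 0, 0, 0],
  [0.1, -0.55, 0.83, 0, 0, 0],
  [0.1, -0.55, 0.83, 0, 0, 0],
])

```text
clock: 17.55
tool_pos: [0.4079, -0.2527, 0.1254]
orientation: [-179.9, -0.1, 171.0]
force: [1.4, -0.7, 0.1]
opening: 0.0875
```

Run:
```python
from h import *
print(sensors.get_obs()["tool_pos"])
go(np.array((.4035,-.2525,.066)),down(171))
```

```text
[ 0.40794292 -0.25265497  0.12535522]
row [0.029, -0.003, 0.396, -0.002, -0.001, 0.0]
```

Call:
drive_tool([
  [0.03, -0.003, 0.15, 0, 0, 0],
  [0.03, -0.003, 0.3, 0, 0, 0],
  [0.03, -0.003, 0.395, 0, 0, 0],
  [0.03, -0.003, 0.395, 0, 0, 0],
  [0.03, -0.003, 0.395, 0, 0, 0],
])

```text
clock: 18.05
tool_pos: [0.4051, -0.2525, 0.0678]
orientation: [-179.9, 0.1, 171.1]
force: [0.6, 0.6, -0.4]
opening: 0.0872
```

Call:
drive_tool([
  [0, 0, 0, 0, 0, 0],
  [0, 0, 0, 0, 0, 0],
  [0, 0, 0, 0, 0, 0],
  [0, 0, 0, 0, 0, 0],
  [0, 0, 0, 0, 0, 0],
  [0, 0, 0, 0, 0, 0],
  [0, 0, 0, 0, 0, 0],
  [0, 0, 0, 0, 0, 0],
], fingers=-1)

```text
clock: 18.85
tool_pos: [0.405, -0.2525, 0.0677]
orientation: [-179.9, 0.0, 171.1]
force: [-0.5, 0.2, 0.6]
opening: 0.0295
```

Call:
drive_tool([
  [0, 0, 0, 0, 0, 0],
  [0, 0, 0, 0, 0, 0],
  [0, 0, 0, 0, 0, 0],
  [0, 0, 0, 0, 0, 0],
  [0, 0, 0, 0, 0, 0],
  [0, 0, 0, 0, 0, 0],
])

```text
clock: 19.45
tool_pos: [0.4049, -0.2525, 0.0677]
orientation: [-179.9, 0.0, 171.1]
force: [-1.5, 0.2, 0.7]
opening: 0.0237
```

Call:
drive_tool([
  [0, 0, -0.2, 0, 0, 0],
  [0, 0, -0.5, 0, 0, 0],
  [0, 0, -0.8, 0, 0, 0],
  [0, 0, -1, 0, 0, 0],
  [0, 0, -1, 0, 0, 0],
  [0, 0, -1, 0, 0, 0],
])

```text
clock: 20.05
tool_pos: [0.4051, -0.252, 0.2179]
orientation: [-179.9, 0.1, 171.1]
force: [-0.9, 0.1, -1.4]
opening: 0.0235
```

Run:
```python
from h import *
o=sensors.get_obs();print(o["tool_pos"],o["opening"])
b=snap("side","s14");a=snap("scene","a14")
u,v=384.8,183.5
crop(b,"c14",350,450,150,250,6)
go(np.array((.611,.0172,.215)),down(171))
```

```text
[ 0.40514684 -0.25203983  0.21794583] 0.023452618263261636
row [-1.084, 1.986, 0.005, -0.002, -0.001, 0.002]
```

View pics/s14.png

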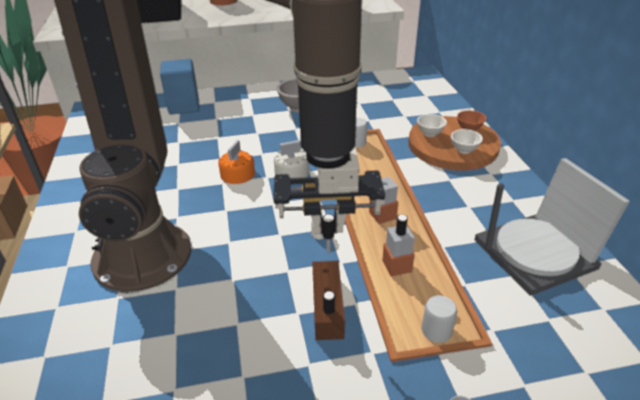

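View pics/c14.png

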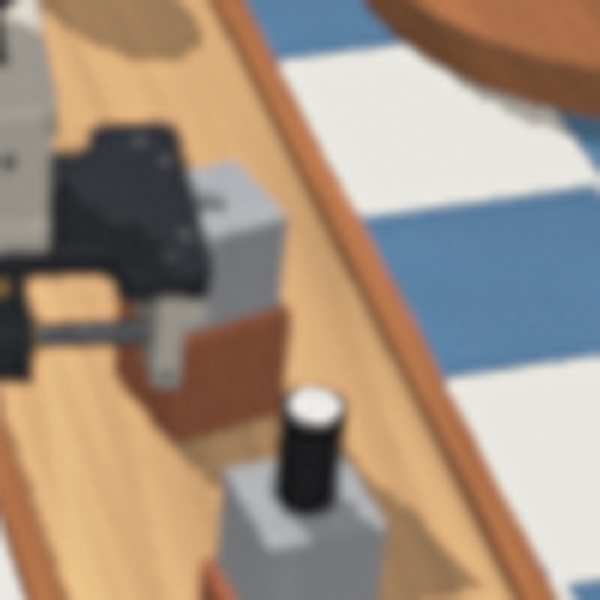

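Call:
drive_tool([
  [-0.12, 0.25, 0, 0, 0, 0],
  [-0.28, 0.5, 0, 0, 0, 0],
  [-0.42, 0.75, 0, 0, 0, 0],
  [-0.54, 0.99, 0, 0, 0, 0],
  [-0.54, 0.99, 0, 0, 0, 0],
  [-0.54, 0.99, 0, 0, 0, 0],
])

```text
clock: 20.75
tool_pos: [0.5069, -0.1169, 0.2142]
orientation: [-179.9, -0.3, 171.2]
force: [-0.3, -0.5, -0.6]
opening: 0.0235
```

Call:
drive_tool([
  [-0.12, 0.25, 0, 0, 0, 0],
  [-0.28, 0.5, 0, 0, 0, 0],
  [-0.42, 0.75, 0, 0, 0, 0],
  [-0.54, 0.99, 0, 0, 0, 0],
  [-0.54, 0.99, 0, 0, 0, 0],
  [-0.54, 0.99, 0, 0, 0, 0],
])

```text
clock: 21.35
tool_pos: [0.609, 0.0171, 0.212]
orientation: [-179.8, -0.4, 171.2]
force: [0.1, 0.7, -0.6]
opening: 0.0236
```

Run:
```python
from h import *
o=sensors.get_obs();print(o["tool_pos"],o["opening"])
b=snap("side");crop(b,"s15",340,440,120,240,5)
w=snap("wrist","w15")
go(np.array((.611,.0172,.177)),down(171))
```

```text
[0.60902785 0.01707934 0.21200007] 0.023589650833480448
row [-0.015, 0.01, 0.239, -0.003, -0.006, 0.002]
```

View pics/s15.png

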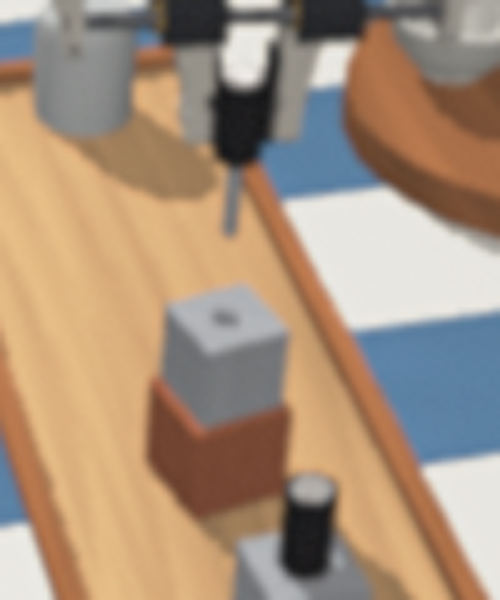

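View pics/w15.png

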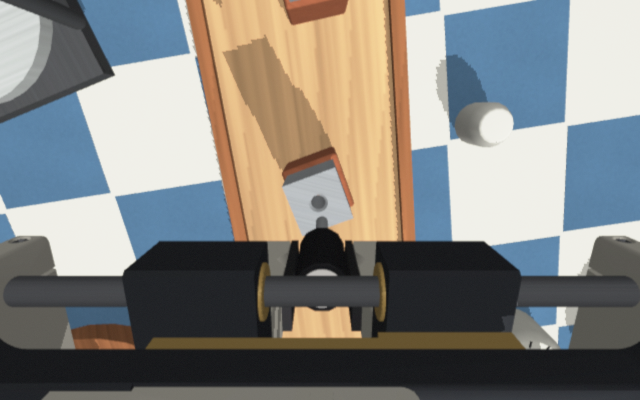

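Run:
```python
from h import *
w=snap("wrist"); g=cv2.cvtColor(w["pixels"],cv2.COLOR_RGB2GRAY)
m=np.zeros_like(g,bool); m[190:214,305:334]=g[190:214,305:334]<125
for u,v,a in blobs(w,m): print("port a",u,v,a,onz(w,u,v,.105))
crop(w,"c_w15",270,370,140,250,6)
```

```text
port a 318.49705535924613 202.43227326266194 141.5 [0.61051791 0.01703557 0.105     ]
```

Call:
drive_tool([
  [-0.008, 0.005, 0.12, 0, -0.006, 0],
  [-0.015, 0.01, 0.24, -0.003, -0.006, 0],
  [-0.015, 0.01, 0.24, -0.003, -0.006, 0],
  [-0.015, 0.01, 0.24, -0.003, -0.006, 0],
])

```text
clock: 21.9
tool_pos: [0.6108, 0.0162, 0.1778]
orientation: [-180.0, 0.1, 171.1]
force: [-0.4, 0.0, 0.1]
opening: 0.0232
```

Run:
```python
from h import *
print(sensors.get_obs()["tool_pos"])
b=snap("side");w=snap("wrist");crop(b,"s16",340,440,140,240,6);crop(w,"c_w16",270,370,150,250,7)
```

```text
[0.6107901  0.01623755 0.17777806]
```

View pics/s16.png

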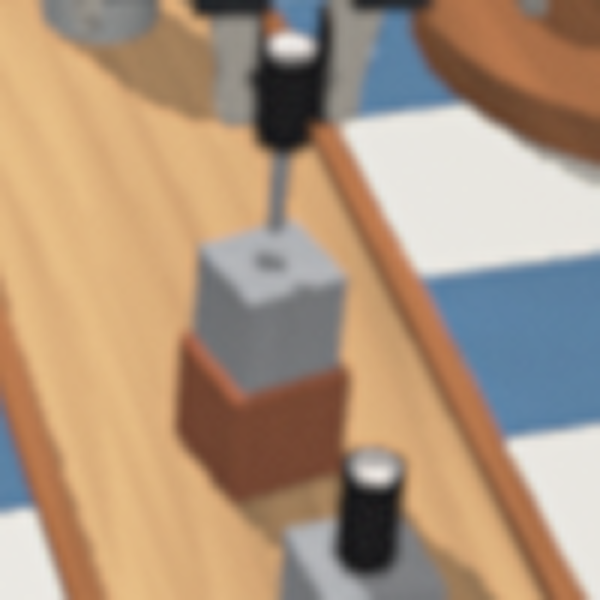

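View pics/c_w16.png

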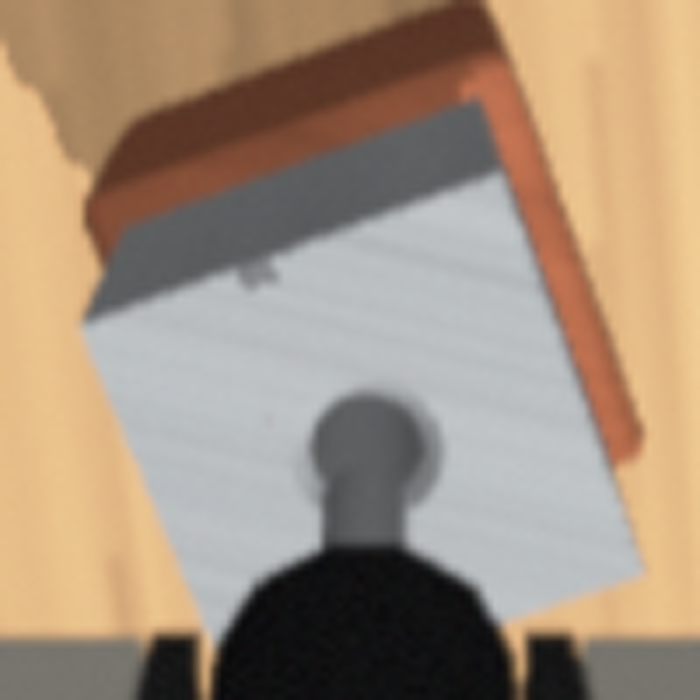

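Run:
```python
from h import *
b=snap("side");w=snap("wrist")
zt=.1221
print("side tip",onz(b,340+277/6,140+231/6,zt),"port",onz(b,340+270/6,140+262/6,.105))
print("wrist port",onz(w,270+369/7,150+452/7,.105),"tip",onz(w,270+363/7,150+485/7,zt))
P=[onz(w,270+u/7,150+v/7,.105) for u,v in((85,325),(643,573))];print("diag mid",(P[0]+P[1])/2)
```

```text
side tip [0.61155519 0.012513   0.1221    ] port [0.61039789 0.0146151  0.105     ]
wrist port [0.61081267 0.01789832 0.105     ] tip [0.61104622 0.01558781 0.1221    ]
diag mid [0.61087641 0.01776299 0.105     ]
```

Call:
drive_tool([
  [0.005, 0.013, 0.04, 0, 0, 0],
  [0.005, 0.013, 0.1, 0, 0, 0],
  [0.005, 0.013, 0.15, 0, 0, 0],
  [0.005, 0.013, 0.15, 0, 0, 0],
])

```text
clock: 22.5
tool_pos: [0.6101, 0.019, 0.154]
orientation: [-180.0, -0.0, 171.1]
force: [-0.1, -0.1, -0.1]
opening: 0.0234
```

Run:
```python
from h import *
o=sensors.get_obs();print(o["tool_pos"],o["force"])
b=snap("side");w=snap("wrist");crop(b,"s17",340,440,140,240,5);crop(w,"c_w17",270,370,150,250,7)
```

```text
[0.61009879 0.0189859  0.15402655] [-0.085167   -0.14951801 -0.12661152]
```

View pics/s17.png

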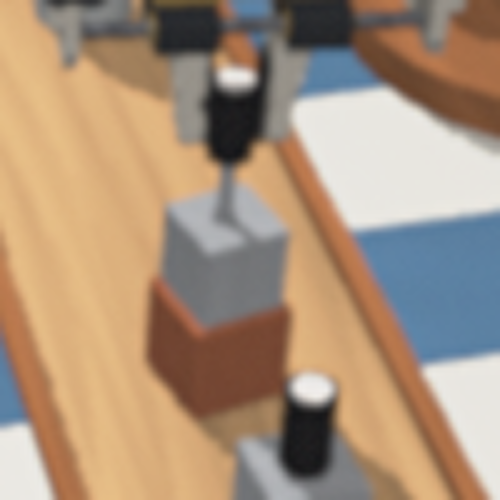

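View pics/c_w17.png

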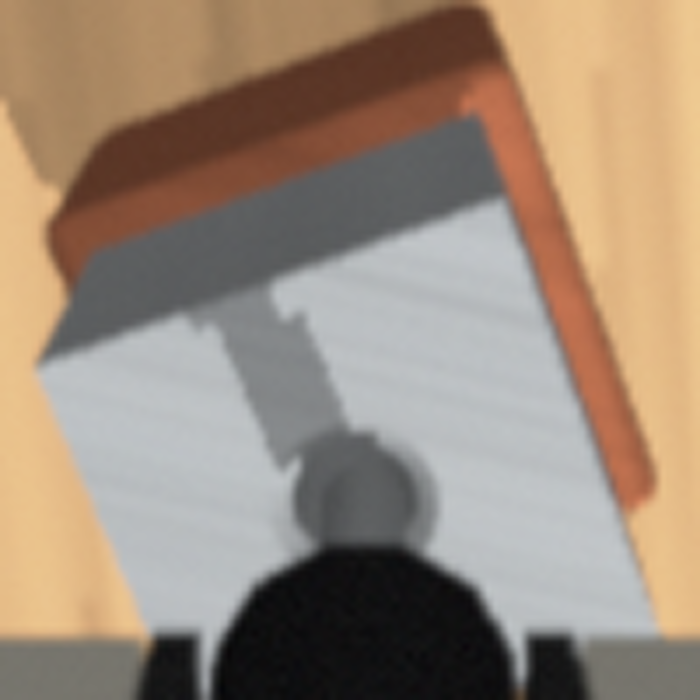

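Call:
drive_tool([
  [-0.003, 0, 0.05, 0, 0, 0],
  [-0.003, -0.002, 0.1, 0, 0, 0],
  [-0.003, -0.002, 0.15, 0, 0, 0],
  [-0.003, -0.002, 0.19, 0, 0, 0],
  [-0.003, -0.002, 0.19, 0, 0, 0],
])

```text
clock: 23.1
tool_pos: [0.6107, 0.0185, 0.1255]
orientation: [-180.0, -0.0, 171.1]
force: [0.1, 0.2, -0.6]
opening: 0.0232
```

Call:
drive_tool([
  [0, 0, 0.02, 0, 0, 0],
  [0, 0, 0.045, 0, 0, 0],
  [0, 0, 0.055, 0, 0, 0],
  [0, 0, 0.055, 0, 0, 0],
])

```text
clock: 23.5
tool_pos: [0.6106, 0.0185, 0.1171]
orientation: [-180.0, -0.0, 171.1]
force: [-0.5, -0.3, 0.4]
opening: 0.0236
```

Call:
drive_tool([
  [0, 0, 0.008, 0, 0, 0],
  [0, 0, 0.016, 0, 0, 0],
  [0, 0, 0.016, 0, 0, 0],
])

```text
clock: 23.8
tool_pos: [0.6113, 0.0185, 0.1167]
orientation: [-180.0, 0.1, 171.1]
force: [-3.6, 0.3, 10.6]
opening: 0.0234
```

Call:
drive_tool([
  [0, 0, 0, 0, 0, 0],
  [0, 0, 0, 0, 0, 0],
  [0, 0, 0, 0, 0, 0],
  [0, 0, 0, 0, 0, 0],
  [0, 0, 0, 0, 0, 0],
  [0, 0, 0, 0, 0, 0],
  [0, 0, 0, 0, 0, 0],
], fingers=1)

```text
clock: 24.5
tool_pos: [0.6112, 0.0185, 0.1166]
orientation: [-180.0, 0.1, 171.2]
force: [-0.3, 0.2, -0.2]
opening: 0.074
```

Call:
drive_tool([
  [0, 0, -0.15, 0, 0, 0],
  [0, 0, -0.4, 0, 0, 0],
  [0, 0, -0.7, 0, 0, 0],
  [0.2, 0.1, -0.9, 0, 0, 0],
  [0.5, 0.4, -0.9, 0, 0, 0],
  [0.8, 0.7, -0.9, 0, 0, 0],
  [1, 0.99, -0.9, 0, 0, 0],
  [1, 0.99, -0.9, 0, 0, 0],
])

```text
clock: 25.3
tool_pos: [0.484, 0.1904, 0.2518]
orientation: [180.0, 0.1, 171.2]
force: [0.7, -0.1, -0.2]
opening: 0.0876
```

Run:
```python
from h import *
o=sensors.get_obs();print(o["tool_pos"])
b=snap("side","s18");w=snap("scene","a18");w=snap("wrist","w18")
go(np.array((.411,.34,.25)),down(180))
```

```text
[0.48399976 0.19040577 0.25178262]
row [0.638, 0.915, 0.01, -0.0, 0.002, -0.144]
```

View pics/s18.png

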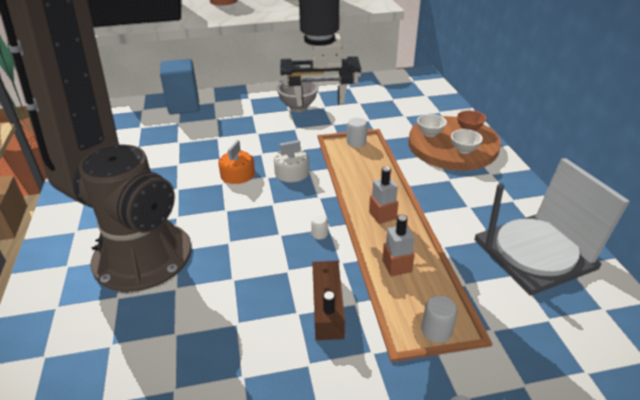

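View pics/a18.png

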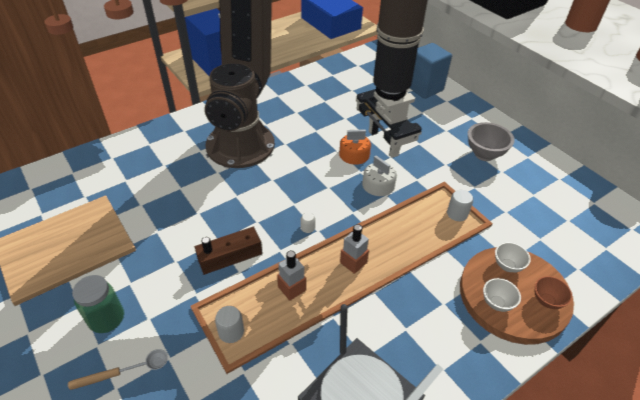

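View pics/w18.png

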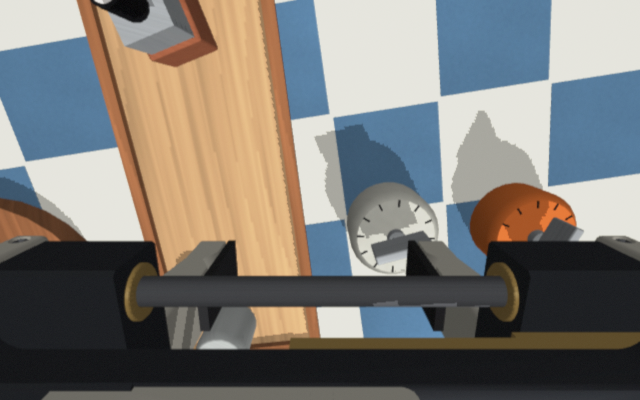

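Both jars are standing with their probes in, and the white timer is at wrist (395,228). I'll move so that its key is in clear view.

Call:
drive_tool([
  [0.15, 0.3, 0, 0, 0, -0.07],
  [0.3, 0.6, 0, 0, 0, -0.144],
  [0.4, 0.85, 0, 0, 0, -0.144],
  [0.45, 0.93, 0, 0, 0, -0.144],
  [0.45, 0.93, 0, 0, 0, -0.144],
  [0.45, 0.93, 0, 0, 0, -0.144],
])

```text
clock: 26.05
tool_pos: [0.4395, 0.3372, 0.2512]
orientation: [-179.9, 0.1, 180.0]
force: [-0.1, -0.7, -0.2]
opening: 0.0875
```

Run:
```python
from h import *
o=sensors.get_obs();print(o["tool_pos"],o["orientation"],o["joint_pos"])
w=snap("wrist","w19"); crop(w,"c_w19",270,430,60,240,4)
```

```text
[0.43949427 0.33715373 0.25121355] [-1.79943747e+02  7.72376519e-02  1.79961234e+02] [ 57.82127065   8.23776246 -12.6455744    0.10202513 -69.12323615
 -57.89643713]
```

View pics/w19.png

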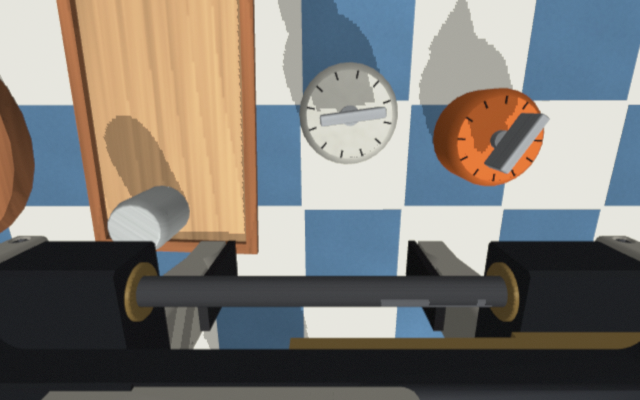

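View pics/c_w19.png

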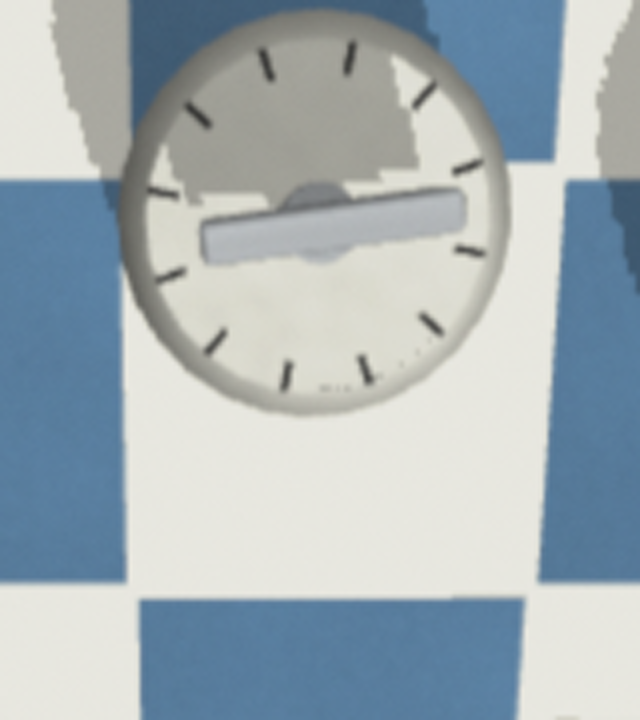

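```bash
cat > key.py <<'E'
from h import *
def key(s,pts,k=4,u0=270,v0=60):
    P=np.array([onz(s,u0+u/k,v0+v/k,.101) for u,v in pts]); c=P.mean(0)
    d=(P[1]+P[2]-P[0]-P[3])/2
    return c,np.linalg.norm(d),np.degrees(np.arctan2(d[1],d[0])),np.linalg.norm(P[0]-P[3])
E
python3 - <<'E'
from key import *
w=snap("wrist")
c,l,a,t=key(w,[(201,222),(462,188),(466,228),(205,265)]);print(c,l,a,t)
yaw=a+90; print("yaw opts",yaw%360)
go(np.array((c[0],c[1],.16)),down(yaw)); go(np.array((c[0],c[1],.16)),down(yaw+180))
# timer body top circle
E
```

```text
[0.41134666 0.27068385 0.101     ] 0.05843304609700992 -172.5595698602796 0.009386804807397247
yaw opts 277.44043013972043
row [0.189, -0.44, 0.61, -0.002, 0.001, -1.626]
row [0.189, -0.44, 0.61, 0.001, 0.002, 1.374]
```

Call:
drive_tool([
  [0.05, -0.1, 0, 0, 0, -0.14],
  [0.1, -0.2, 0, 0, 0, -0.28],
  [0.15, -0.3, 0, 0, 0, -0.42],
  [0.19, -0.4, 0, 0, 0, -0.56],
  [0.19, -0.44, 0, 0, 0, -0.7],
  [0.19, -0.44, 0, 0, 0, -0.84],
  [0.19, -0.44, 0, 0, 0, -0.9],
  [0.19, -0.44, 0, 0, 0, -0.9],
])

```text
clock: 26.95
tool_pos: [0.4115, 0.2695, 0.2518]
orientation: [-179.9, 0.1, -126.2]
force: [-0.4, -0.4, -0.4]
opening: 0.0876
```

Run:
```python
from key import *
print(sensors.get_obs()["joint_pos"])
go(np.array((.4113,.2707,.16)),down(277.4))
```

```text
[ 56.25524235   2.00334637 -19.57439458   0.1029368  -68.35544995
  -2.44991415]
row [-0.005, 0.007, 0.612, -0.002, 0.001, -0.726]
```

Call:
drive_tool([
  [0, 0, 0.1, 0, 0, -0.14],
  [0, 0, 0.2, 0, 0, -0.28],
  [0, 0, 0.3, 0, 0, -0.42],
  [0, 0, 0.4, 0, 0, -0.56],
  [-0.005, 0.007, 0.5, 0, 0, -0.7],
  [-0.005, 0.007, 0.61, 0, 0, -0.726],
  [-0.005, 0.007, 0.61, 0, 0, -0.726],
  [-0.005, 0.007, 0.61, 0, 0, -0.726],
])

```text
clock: 27.75
tool_pos: [0.4116, 0.2703, 0.1607]
orientation: [-179.9, -0.0, -82.8]
force: [0.3, 1.1, 0.4]
opening: 0.0879
```

Run:
```python
from key import *
o=sensors.get_obs();print(o["joint_pos"],o["tool_pos"])
go(np.array((.4113,.2707,.068)),down(277.4))
b=snap("side");crop(b,"s20",220,360,90,220,5)
w=snap("wrist","w20")
```

```text
[ 56.31381715   6.45656202 -27.39563602   0.13706631 -56.0996498
  40.84052277] [0.41160144 0.27033296 0.16067571]
row [-0.003, 0.003, 0.618, -0.002, -0.001, -0.003]
```

View pics/s20.png

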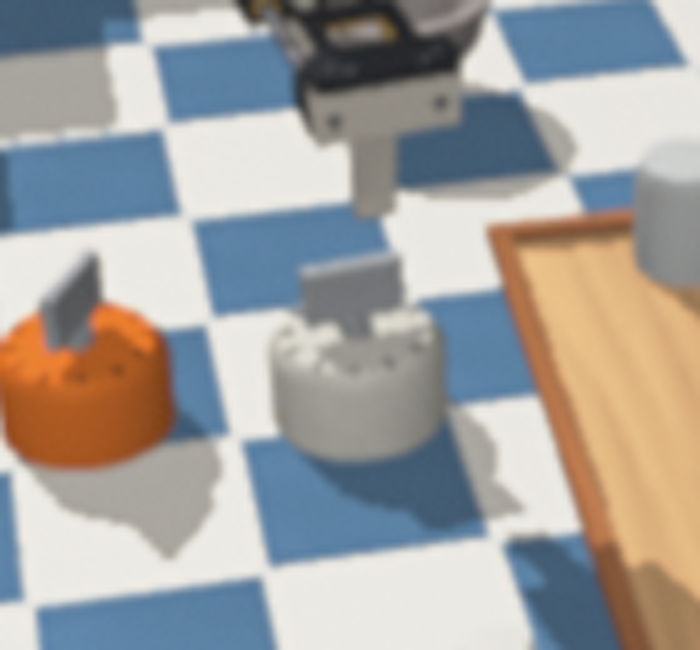

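View pics/w20.png

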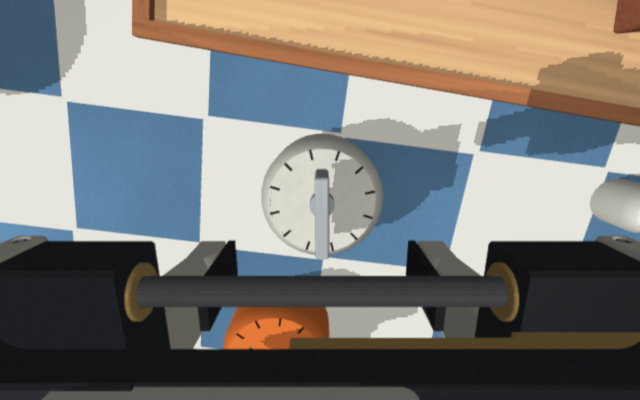

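Plate is vertical at u≈321 in the wrist view, between the fingers, so yaw is aligned. Going down to grip.

Call:
drive_tool([
  [0, 0, 0.15, 0, 0, 0],
  [0, 0, 0.35, 0, 0, 0],
  [0, 0, 0.55, 0, 0, 0],
  [0, 0.003, 0.618, 0, 0, 0],
  [0, 0.003, 0.618, 0, 0, 0],
])

```text
clock: 28.35
tool_pos: [0.4114, 0.2705, 0.0681]
orientation: [-179.9, -0.1, -82.7]
force: [-0.1, -0.4, 1.3]
opening: 0.0877
```

Call:
drive_tool([
  [0, 0, 0, 0, 0, 0],
  [0, 0, 0, 0, 0, 0],
  [0, 0, 0, 0, 0, 0],
  [0, 0, 0, 0, 0, 0],
  [0, 0, 0, 0, 0, 0],
  [0, 0, 0, 0, 0, 0],
  [0, 0, 0, 0, 0, 0],
  [0, 0, 0, 0, 0, 0],
], fingers=-1)

```text
clock: 29.15
tool_pos: [0.4114, 0.2705, 0.0681]
orientation: [-179.9, -0.1, -82.7]
force: [-0.5, 0.5, -0.1]
opening: 0.0291
```

Call:
drive_tool([
  [0, 0, 0, 0, 0, 0],
  [0, 0, 0, 0, 0, 0],
  [0, 0, 0, 0, 0, 0],
  [0, 0, 0, 0, 0, 0],
  [0, 0, 0, 0, 0, 0],
  [0, 0, 0, 0, 0, 0],
  [0, 0, 0, 0, 0, 0],
  [0, 0, 0, 0, 0, 0],
])

```text
clock: 29.95
tool_pos: [0.4114, 0.2704, 0.068]
orientation: [-179.9, -0.1, -82.7]
force: [0.2, 0.2, -1.6]
opening: 0.0098
```

Call:
drive_tool([
  [0, 0, 0, 0, 0, 0.1],
  [0, 0, 0, 0, 0, 0.22],
  [0, 0, 0, 0, 0, 0.34],
  [0, 0, 0, 0, 0, 0.46],
  [0, 0, 0, 0, 0, 0.58],
  [0, 0, 0, 0, 0, 0.7],
  [0, 0, 0, 0, 0, 0.75],
  [0, 0, 0, 0, 0, 0.75],
])

```text
clock: 30.75
tool_pos: [0.4114, 0.2706, 0.068]
orientation: [-179.9, 0.0, -127.8]
force: [0.4, 0.5, -1.5]
opening: 0.0096
```

Run:
```python
from key import *
o=sensors.get_obs();print(o["joint_pos"],o["tool_pos"],o["force"],o["moment"])
b=snap("side");crop(b,"s21",220,360,90,220,5)
```

```text
[ 56.34992119  13.10893903 -33.88731875   0.16933745 -42.97882388
  -4.25584115] [0.41143347 0.27057652 0.06803417] [ 0.38537424  0.5180039  -1.48018442] [ 0.09437487 -0.04998416 -0.0016461 ]
```

View pics/s21.png

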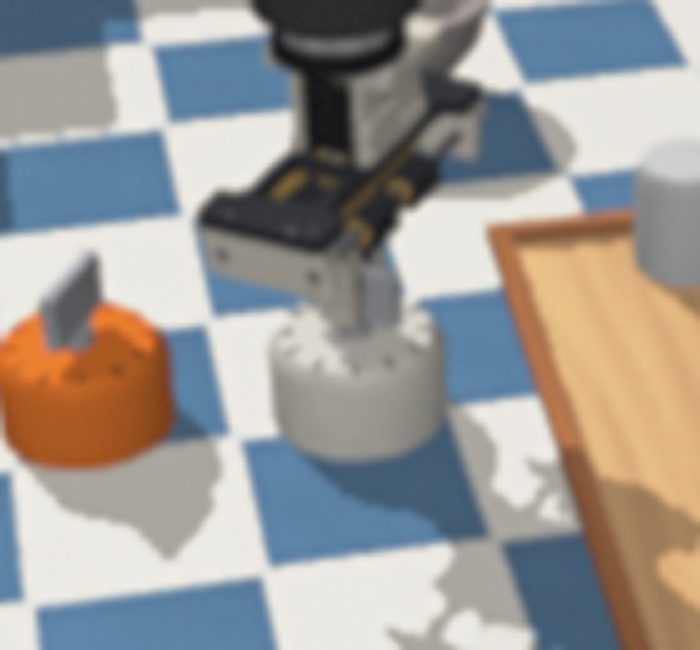

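Call:
drive_tool([
  [0, 0, 0, 0, 0, 0.12],
  [0, 0, 0, 0, 0, 0.24],
  [0, 0, 0, 0, 0, 0.36],
  [0, 0, 0, 0, 0, 0.48],
  [0, 0, 0, 0, 0, 0.6],
  [0, 0, 0, 0, 0, 0.72],
  [0, 0, 0, 0, 0, 0.8],
  [0, 0, 0, 0, 0, 0.8],
])

```text
clock: 31.6
tool_pos: [0.4115, 0.2707, 0.0681]
orientation: [-180.0, 0.1, -175.6]
force: [0.9, -0.2, -1.2]
opening: 0.01
```

Call:
drive_tool([
  [0, 0, 0, 0, 0, 0.12],
  [0, 0, 0, 0, 0, 0.24],
  [0, 0, 0, 0, 0, 0.36],
  [0, 0, 0, 0, 0, 0.48],
  [0, 0, 0, 0, 0, 0.6],
  [0, 0, 0, 0, 0, 0.72],
  [0, 0, 0, 0, 0, 0.8],
  [0, 0, 0, 0, 0, 0.8],
])

```text
clock: 32.4
tool_pos: [0.4117, 0.2707, 0.0681]
orientation: [179.9, 0.1, 136.5]
force: [2.2, -0.3, -2.8]
opening: 0.0099
```

Run:
```python
from key import *
o=sensors.get_obs();print(o["joint_pos"],o["tool_pos"],o["force"],o["moment"],o["orientation"])
```

```text
[ 56.34046264  13.11848836 -33.87547774   0.18692313 -42.95735968
 -99.98904285] [0.411716   0.27072404 0.0680645 ] [ 2.19692248 -0.25716317 -2.80777453] [-0.15160828 -0.70648171 -0.00322465] [1.79930098e+02 1.17146191e-01 1.36488096e+02]
```

Call:
drive_tool([
  [0, 0, 0, 0, 0, 0.12],
  [0, 0, 0, 0, 0, 0.24],
  [0, 0, 0, 0, 0, 0.36],
  [0, 0, 0, 0, 0, 0.48],
  [0, 0, 0, 0, 0, 0.6],
  [0, 0, 0, 0, 0, 0.72],
  [0, 0, 0, 0, 0, 0.8],
  [0, 0, 0, 0, 0, 0.8],
])

```text
clock: 33.2
tool_pos: [0.4118, 0.2705, 0.0681]
orientation: [179.9, 0.0, 88.7]
force: [2.4, -0.8, -2.0]
opening: 0.0096
```

Call:
drive_tool([
  [0, 0, 0, 0, 0, 0],
  [0, 0, 0, 0, 0, 0],
  [0, 0, 0, 0, 0, 0],
  [0, 0, 0, 0, 0, 0],
  [0, 0, 0, 0, 0, 0],
  [0, 0, 0, 0, 0, 0],
], fingers=0.2)

```text
clock: 33.8
tool_pos: [0.4118, 0.2706, 0.0681]
orientation: [179.9, 0.0, 88.7]
force: [-0.5, 0.3, 0.3]
opening: 0.0504
```

Call:
drive_tool([
  [0, 0, -0.1, 0, 0, 0],
  [0, 0, -0.3, 0, 0, 0],
  [0, 0, -0.5, 0, 0, -0.1],
  [0, 0, -0.7, 0, 0, -0.24],
  [0, 0, -0.8, 0, 0, -0.38],
  [0, 0, -0.8, 0, 0, -0.52],
  [0, 0, -0.8, 0, 0, -0.66],
  [0, 0, -0.8, 0, 0, -0.8],
], fingers=1)

```text
clock: 34.6
tool_pos: [0.4114, 0.2706, 0.1883]
orientation: [179.9, 0.1, 137.1]
force: [-0.2, 0.4, 0.4]
opening: 0.0875
```

Call:
drive_tool([
  [0, 0, 0, 0, 0, -0.14],
  [0, 0, 0, 0, 0, -0.28],
  [0, 0, 0, 0, 0, -0.42],
  [0, 0, 0, 0, 0, -0.56],
  [0, 0, 0, 0, 0, -0.7],
  [0, 0, 0, 0, 0, -0.84],
  [0, 0, 0, 0, 0, -0.98],
  [0, 0, 0, 0, 0, -1],
])

```text
clock: 35.4
tool_pos: [0.4113, 0.2706, 0.1883]
orientation: [-179.9, 0.1, -162.8]
force: [0.3, -0.0, 0.2]
opening: 0.088
```

Call:
drive_tool([
  [0, 0, 0, 0, 0, -0.14],
  [0, 0, 0, 0, 0, -0.28],
  [0, 0, 0, 0, 0, -0.42],
  [0, 0, 0, 0, 0, -0.56],
  [0, 0, 0, 0, 0, -0.7],
  [0, 0, 0, 0, 0, -0.84],
  [0, 0, 0, 0, 0, -0.98],
  [0, 0, 0, 0, 0, -1],
])

```text
clock: 36.2
tool_pos: [0.4113, 0.2706, 0.1882]
orientation: [-179.9, 0.0, -102.8]
force: [-0.4, -0.2, -0.1]
opening: 0.0874
```

Run:
```python
from key import *
o=sensors.get_obs();print(o["joint_pos"],o["tool_pos"],o["force"],o["orientation"])
w=snap("wrist","w22");crop(w,"c22",240,400,100,250,4);b=snap("side","s22")
```

```text
[ 56.3701041    4.88752317 -25.19103311   0.14116109 -59.86097494
  20.78796604] [0.41128761 0.27056597 0.18823123] [-0.39204764 -0.21638212 -0.08267072] [-1.79864366e+02  1.31085546e-02 -1.02771102e+02]
```

View pics/c22.png

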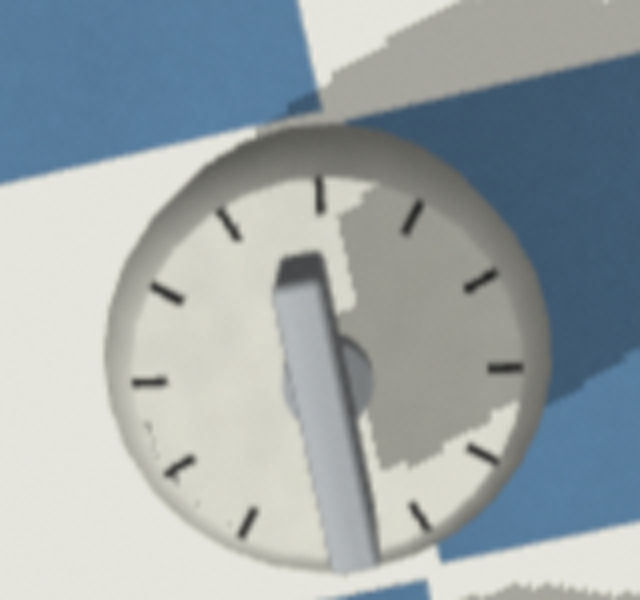

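View pics/s22.png

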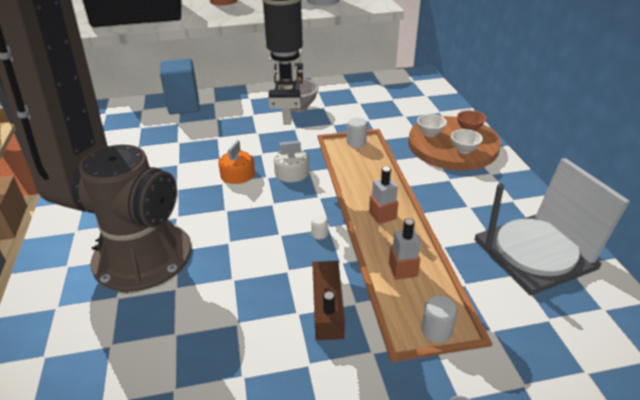

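Key followed: now at about -1.5° (189° wound). jar_c has shifted slightly (side (399,250)→(404,253)), probably the announced knock. It is still standing in the lane with its probe in. Regripping.

Call:
drive_tool([
  [0, 0, 0.1, 0, 0, -0.1],
  [0, 0, 0.3, 0, 0, -0.19],
  [0, 0, 0.5, 0, 0, -0.19],
  [0, 0, 0.7, 0, 0, -0.19],
  [0, 0, 0.8, 0, 0, -0.19],
  [0, 0, 0.8, 0, 0, -0.19],
])

```text
clock: 36.9
tool_pos: [0.4106, 0.2692, 0.0662]
orientation: [180.0, -0.2, -91.9]
force: [-0.4, -0.5, 0.4]
opening: 0.0875
```

Call:
drive_tool([
  [0, 0, 0, 0, 0, 0],
  [0, 0, 0, 0, 0, 0],
  [0, 0, 0, 0, 0, 0],
  [0, 0, 0, 0, 0, 0],
  [0, 0, 0, 0, 0, 0],
  [0, 0, 0, 0, 0, 0],
  [0, 0, 0, 0, 0, 0],
  [0, 0, 0, 0, 0, 0],
], fingers=-1)

```text
clock: 37.7
tool_pos: [0.4105, 0.2692, 0.0662]
orientation: [180.0, -0.2, -91.9]
force: [-0.1, 0.4, 0.1]
opening: 0.0293
```

Call:
drive_tool([
  [0, 0, 0, 0, 0, 0],
  [0, 0, 0, 0, 0, 0],
  [0, 0, 0, 0, 0, 0],
  [0, 0, 0, 0, 0, 0],
  [0, 0, 0, 0, 0, 0],
  [0, 0, 0, 0, 0, 0],
  [0, 0, 0, 0, 0, 0],
  [0, 0, 0, 0, 0, 0],
])

```text
clock: 38.5
tool_pos: [0.4107, 0.2704, 0.0662]
orientation: [-180.0, -0.1, -91.9]
force: [-1.3, 5.3, -3.2]
opening: 0.0097
```

Call:
drive_tool([
  [0, 0, 0, 0, 0, 0.12],
  [0, 0, 0, 0, 0, 0.24],
  [0, 0, 0, 0, 0, 0.36],
  [0, 0, 0, 0, 0, 0.48],
  [0, 0, 0, 0, 0, 0.6],
  [0, 0, 0, 0, 0, 0.72],
  [0, 0, 0, 0, 0, 0.8],
  [0, 0, 0, 0, 0, 0.8],
])

```text
clock: 39.3
tool_pos: [0.411, 0.2712, 0.0662]
orientation: [-179.9, 0.0, -140.0]
force: [1.0, 3.2, -2.5]
opening: 0.0101
```

Call:
drive_tool([
  [0, 0, 0, 0, 0, 0.12],
  [0, 0, 0, 0, 0, 0.24],
  [0, 0, 0, 0, 0, 0.36],
  [0, 0, 0, 0, 0, 0.48],
  [0, 0, 0, 0, 0, 0.6],
  [0, 0, 0, 0, 0, 0.72],
  [0, 0, 0, 0, 0, 0.8],
  [0, 0, 0, 0, 0, 0.8],
])

```text
clock: 40.1
tool_pos: [0.4116, 0.2715, 0.0662]
orientation: [-180.0, 0.1, 172.1]
force: [5.3, 1.5, -4.9]
opening: 0.0101
```

Call:
drive_tool([
  [0, 0, 0, 0, 0, 0.12],
  [0, 0, 0, 0, 0, 0.24],
  [0, 0, 0, 0, 0, 0.36],
  [0, 0, 0, 0, 0, 0.48],
  [0, 0, 0, 0, 0, 0.6],
  [0, 0, 0, 0, 0, 0.72],
  [0, 0, 0, 0, 0, 0.85],
  [0, 0, 0, 0, 0, 0.85],
])

```text
clock: 40.9
tool_pos: [0.4127, 0.2721, 0.0665]
orientation: [179.8, 0.1, 121.3]
force: [5.9, 1.3, -4.9]
opening: 0.0162
```

Call:
drive_tool([
  [0, 0, 0, 0, 0, 0.08],
  [0, 0, 0, 0, 0, 0.16],
  [0, 0, 0, 0, 0, 0.24],
  [0, 0, 0, 0, 0, 0.24],
])

```text
clock: 41.3
tool_pos: [0.4115, 0.2702, 0.0664]
orientation: [180.0, 0.3, 107.2]
force: [-4.4, -3.6, 6.1]
opening: 0.0226
```

Run:
```python
from key import *
o=sensors.get_obs();print(o["joint_pos"],o["tau"],o["force"],o["moment"],o["orientation"])
```

```text
[  56.40906547   13.29858457  -33.97771516    0.32618592  -42.8722455
 -129.40688125] [ -2.16370471 -37.80790687  23.34158242   3.77582163   2.08417252
  -3.46065894] [-4.44703398 -3.60455171  6.08830638] [-1.43192707  1.77138982  2.37193791] [179.97464188   0.26558612 107.24146613]
```

Call:
drive_tool([
  [0, 0, 0, 0, 0, -0.1],
  [0, 0, 0, 0, 0, -0.2],
  [0, 0, 0, 0, 0, -0.3],
  [0, 0, 0, 0, 0, -0.4],
  [0, 0, 0, 0, 0, -0.4],
])

```text
clock: 41.8
tool_pos: [0.4112, 0.2698, 0.0663]
orientation: [-179.9, 0.3, 131.6]
force: [-1.1, -0.2, -0.7]
opening: 0.0134
```

Run:
```python
from key import *
o=sensors.get_obs();print(o["force"],o["moment"],o["orientation"],o["opening"])
```

```text
[-1.08918624 -0.2309334  -0.69496178] [0.08143838 0.28316296 0.3686772 ] [-179.85649756    0.26914052  131.55744768] 0.01341208878470586
```

Call:
drive_tool([
  [0, 0, 0, 0, 0, 0],
  [0, 0, 0, 0, 0, 0],
  [0, 0, 0, 0, 0, 0],
  [0, 0, 0, 0, 0, 0],
  [0, 0, 0, 0, 0, 0],
  [0, 0, 0, 0, 0, 0],
  [0, 0, 0, 0, 0, 0],
  [0, 0, 0, 0, 0, 0],
], fingers=1)

```text
clock: 42.6
tool_pos: [0.4111, 0.2698, 0.0663]
orientation: [-179.9, 0.3, 131.6]
force: [0.5, 0.5, 0.6]
opening: 0.0717
```

Call:
drive_tool([
  [0, 0, -0.1, 0, 0, 0],
  [0, 0, -0.3, 0, 0, 0],
  [0, 0, -0.5, 0, 0, 0],
  [0, 0, -0.7, 0, 0, 0],
  [0, 0, -0.8, 0, 0, 0],
  [0, 0, -0.8, 0, 0, 0],
])

```text
clock: 43.2
tool_pos: [0.4119, 0.2715, 0.1888]
orientation: [179.9, 0.2, 131.6]
force: [-0.6, 0.2, 0.2]
opening: 0.0877
```

Run:
```python
from key import *
o=sensors.get_obs();print(o["joint_pos"],o["tool_pos"],o["orientation"])
w=snap("wrist","w24");crop(w,"c24",240,400,100,250,4)
```

```text
[  56.47661541    4.92455789  -25.13180658    0.29115012  -59.87863275
 -105.04984025] [0.41191594 0.27149208 0.18879087] [179.87210215   0.22656095 131.57248851]
```

View pics/c24.png

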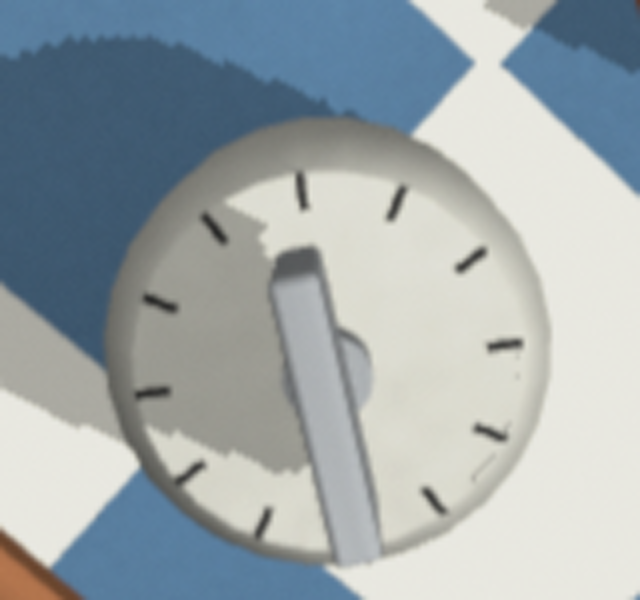

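The plate stayed at yaw ≈143° while the jaws skewed on it and Mz rose, so it apparently met the stop. I'll regrip it aligned and confirm gently.

Run:
```python
from key import *
w=snap("wrist")
c,l,a,t=key(w,[(273,288),(335,565),(381,558),(320,278)],4,240,100);print(c,l,a,t)
go(np.array((.4113,.2707,.068)),down(a+90));go(np.array((.4113,.2707,.068)),down(a-90))
```

```text
[0.40974492 0.27011977 0.101     ] 0.05642014136933652 53.51273028073907 0.008875953197821328
row [0.003, 0.006, 0.787, -0.003, 0.004, -0.2]
row [0.003, 0.006, 0.787, 0.006, 0.004, 2.8]
```

Call:
drive_tool([
  [0, 0, 0.1, 0, 0, -0.1],
  [0, 0, 0.3, 0, 0, -0.2],
  [0, 0, 0.5, 0, 0, -0.2],
  [0, 0, 0.7, 0, 0.004, -0.2],
  [0, 0.003, 0.79, 0, 0.004, -0.2],
  [0, 0.003, 0.79, 0, 0.004, -0.2],
])

```text
clock: 43.9
tool_pos: [0.4097, 0.268, 0.0644]
orientation: [-179.5, -0.0, 143.5]
force: [-0.1, -0.5, -0.1]
opening: 0.0878
```

Call:
drive_tool([
  [0, 0, 0, 0, 0, 0],
  [0, 0, 0, 0, 0, 0],
  [0, 0, 0, 0, 0, 0],
  [0, 0, 0, 0, 0, 0],
  [0, 0, 0, 0, 0, 0],
  [0, 0, 0, 0, 0, 0],
  [0, 0, 0, 0, 0, 0],
  [0, 0, 0, 0, 0, 0],
], fingers=-1)

```text
clock: 44.7
tool_pos: [0.4097, 0.268, 0.0645]
orientation: [-179.5, -0.0, 143.5]
force: [0.7, 0.1, 0.9]
opening: 0.0296
```

Call:
drive_tool([
  [0, 0, 0, 0, 0, 0],
  [0, 0, 0, 0, 0, 0],
  [0, 0, 0, 0, 0, 0],
  [0, 0, 0, 0, 0, 0],
  [0, 0, 0, 0, 0, 0],
  [0, 0, 0, 0, 0, 0],
  [0, 0, 0, 0, 0, 0],
  [0, 0, 0, 0, 0, 0],
])

```text
clock: 45.5
tool_pos: [0.4101, 0.2684, 0.0652]
orientation: [-179.5, -0.0, 143.6]
force: [-2.4, -0.2, 6.6]
opening: 0.0098
```

Run:
```python
from key import *
o=sensors.get_obs();print(o["force"],o["moment"],o["orientation"],o["opening"],o["tau"][5])
```

```text
[-2.42934842 -0.20089526  6.58232082] [-0.19019287  0.59536236  0.32649355] [-1.79532752e+02 -1.16799339e-02  1.43569937e+02] 0.009822179068761953 -0.30526265501976013
```

Call:
drive_tool([
  [0, 0, 0, 0, 0, 0.03],
  [0, 0, 0, 0, 0, 0.06],
  [0, 0, 0, 0, 0, 0.06],
  [0, 0, 0, 0, 0, 0.06],
])

```text
clock: 45.9
tool_pos: [0.4101, 0.2684, 0.0653]
orientation: [-179.5, 0.0, 140.1]
force: [-1.4, -0.3, 0.4]
opening: 0.0105
```

Run:
```python
from key import *
o=sensors.get_obs();print(o["force"],o["moment"],o["orientation"],o["opening"],o["tau"][5])
```

```text
[-1.40818176 -0.34776926  0.37511228] [-0.06248932  0.27346559  0.78084522] [-1.79530401e+02  2.79906548e-02  1.40072468e+02] 0.010488132382543763 -0.8286984823644161
```

Call:
drive_tool([
  [0, 0, 0, 0, 0, 0.03],
  [0, 0, 0, 0, 0, 0.06],
  [0, 0, 0, 0, 0, 0.06],
])

```text
clock: 46.2
tool_pos: [0.41, 0.2683, 0.0653]
orientation: [-179.5, 0.1, 136.5]
force: [-0.7, -0.2, 1.9]
opening: 0.0111
```

Run:
```python
from key import *
o=sensors.get_obs();print(o["force"],o["moment"],o["orientation"],o["opening"],o["tau"][5])
b=snap("side","s25")
crop(b,"c25",220,360,90,220,5)
```

```text
[-0.68856062 -0.23939955  1.8718351 ] [-0.14299492  0.33523657  0.84095662] [-1.79516318e+02  6.79360016e-02  1.36522389e+02] 0.01109545813037004 -1.3140381127595901
```

View pics/c25.png

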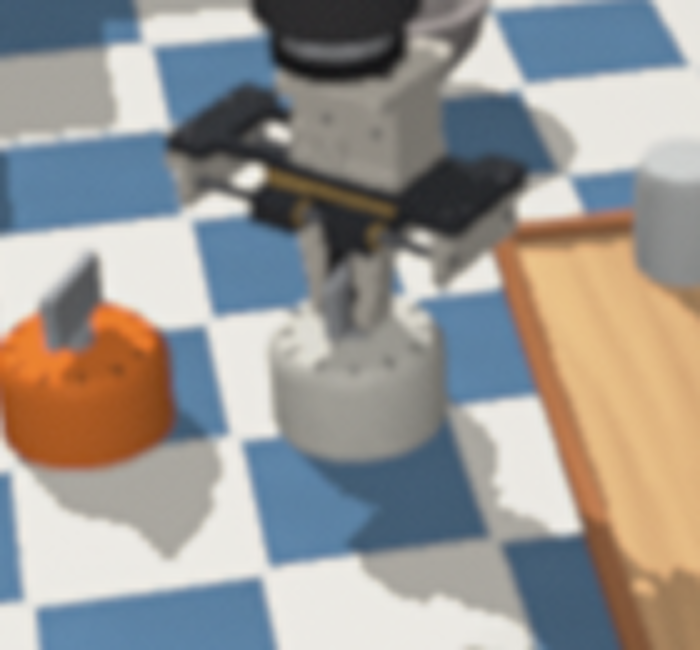

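Call:
drive_tool([
  [0, 0, 0, 0, 0, 0],
  [0, 0, 0, 0, 0, 0],
  [0, 0, 0, 0, 0, 0],
  [0, 0, 0, 0, 0, 0],
  [0, 0, 0, 0, 0, 0],
  [0, 0, 0, 0, 0, 0],
  [0, 0, 0, 0, 0, 0],
  [0, 0, 0, 0, 0, 0],
], fingers=1)

```text
clock: 47.05
tool_pos: [0.41, 0.2683, 0.0653]
orientation: [-179.5, 0.1, 136.6]
force: [0.4, 0.3, 0.4]
opening: 0.0699
```

Call:
drive_tool([
  [0, 0, -0.1, 0, 0, 0],
  [0, 0, -0.3, 0, 0, 0],
  [0, 0, -0.5, 0, 0, 0],
  [0, 0, -0.7, 0, 0, 0],
  [0, 0, -0.8, 0, 0, 0],
  [0, 0, -0.8, 0, 0, 0],
])

```text
clock: 47.65
tool_pos: [0.4115, 0.2703, 0.1878]
orientation: [-179.8, 0.0, 136.6]
force: [-0.5, -0.1, 0.4]
opening: 0.0879
```

Run:
```python
from key import *
o=sensors.get_obs();print(o["tool_pos"],o["orientation"],o["force"])
w=snap("wrist","w26");crop(w,"c26",240,400,100,250,4)
b=snap("side","s26");snap("scene","a26")
```

```text
[0.41154833 0.27026569 0.18783802] [-1.79790020e+02  4.74217295e-02  1.36589754e+02] [-0.49881047 -0.06598625  0.4146824 ]
```

View pics/c26.png

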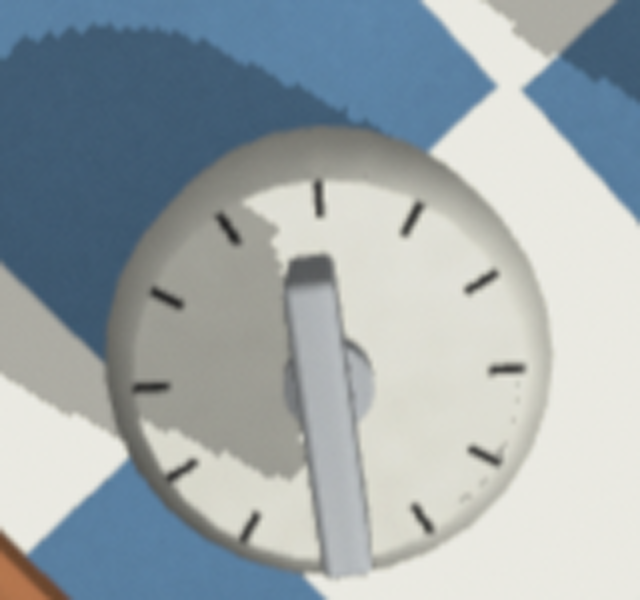

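View pics/s26.png

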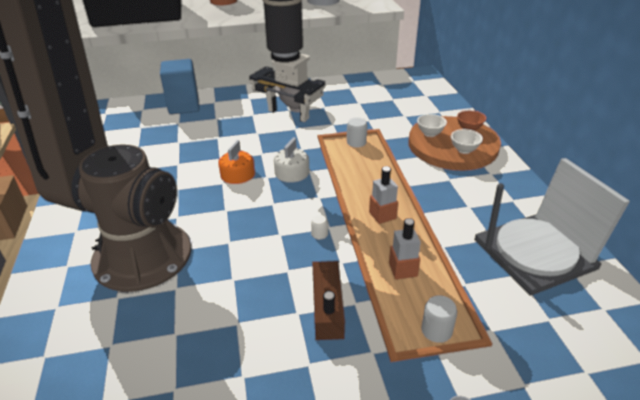

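View pics/a26.png

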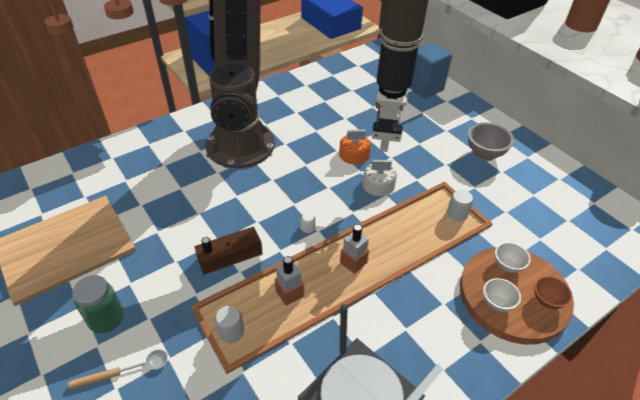

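Run:
```python
from key import *
w=snap("wrist")
print(key(w,[(286,290),(328,576),(371,571),(333,283)],4,240,100))
a=snap("scene");b=snap("side")
crop(b,"c27",330,470,140,290,5); crop(a,"c27b",250,400,210,320,5)
```

```text
(array([0.40832495, 0.26836327, 0.101     ]), np.float64(0.056825740765741636), np.float64(54.209154002211406), np.float64(0.008687972054905648))
```

View pics/c27.png

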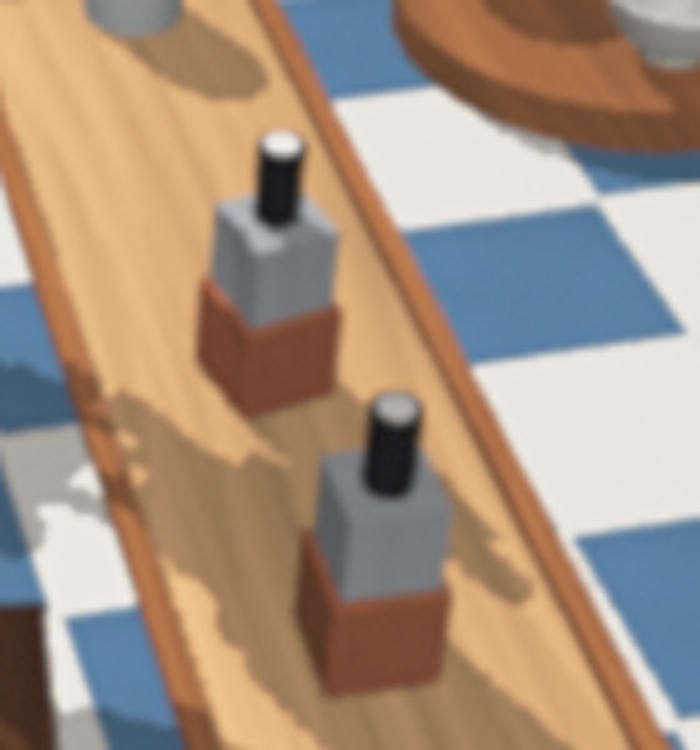

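View pics/c27b.png

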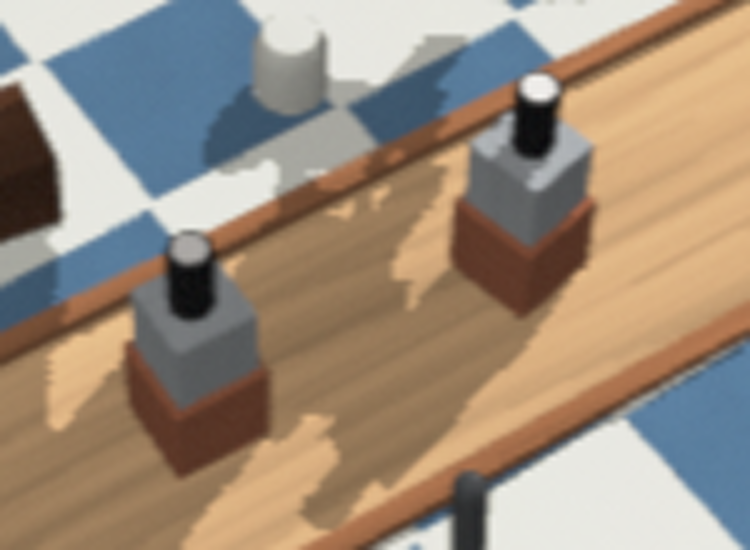

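```bash
python3 -c "
from plant import ticket
print(ticket.close_job())"
```

```text
the job is handed in; nothing more can be done
None
```

I handed the job in at about 48 s: both jars in the lane are standing with a probe fully in, and the timer key is wound to its stop. jar_b was not in the scene this time.

- **Jars:** I picked up jar_c, which lay tipped on the -y side, by its lid, turned it upright and set it back in the lane. jar_a was already standing and I left it in place.
- **Probes:** One rack probe went into jar_c and one into jar_a. Each was pressed to about 10 N against the lid at the expected height, and the last pictures show both heads flush on the lids.
- **Timer:** After the probes were in, I wound the white timer's key clockwise in two grips. A third grip confirmed the stop: the plate stayed at the same angle (53.5° before, 54.2° after) while the turning moment rose to about 0.8 N m, against the 0.1 N m it normally takes.
- **Left alone:** In the last views the tins, the salt pot and the orange look-alike timer stand where they were.

Three things did not go as expected:
- **Winding angle:** I turned the key about 313°, not the 355° of its full range. I take it that the key started partly wound.
- **Overdriven at the stop:** I turned about 35° past the stop before noticing. The jaws skewed on the plate and the moment reached about 2.4 N m, with forces staying below 10 N. The key did not move back afterwards.
- **jar_c moved:** It shifted a little while I was at the timer, probably the announced knock. It stayed upright in the lane with its probe in.

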